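# Put the rebuilt solenoids away in the parts drawer

## Robot

A 7-joint arm with a two-finger parallel gripper is mounted at the origin on the work surface. World frame = base frame: x ahead of the robot, y to its left, z up, the work surface at z = 0. Lengths are in m, angles in rad, forces in N, time in s.
With the tool pointing down it reaches from about 0.35 to 0.9 m from the base axis. Payload 8.1 kg.
Tool frame: the origin (TCP) lies midway between the tips of the shut fingers; the grasp point (between the pads) lies grasp_offset behind it (grasp_offset is the distance from the TCP to the grasp point, in m); y points along the fingers, z is the direction in which the jaws open and shut, and the axes are right-handed (so a half turn about y gives the same grasp; the last joint's range is limited). The gripper opens to 85 mm and grips with 20 to 120 N. Pads are 22 mm wide; open, the fingers measure 114 mm over their backs; the gripper's body (76 mm by 85 mm) begins 54 mm behind the grasp point. The pads swing forward as they close: fully open they stand 13 mm farther back than shut.
Start: joints at [-1.376, 0.434, 0.025, 1.573, -0.012, 1.134, -0.075], TCP at [0.183, 0.597, 0.231] pointing down, gripper open.
Joint ranges: [-2.62, 2.62], [-0.44, 2.09], [-1.27, 1.32], [0.08, 2.57], [-1.32, 4.46], [0.12, 2], [-2.74, 2.74]. Speed limits (rad/s): [2.22, 2.22, 3.01, 3.01, 3.14, 3.14, 3.14].

## Interface

Orientations are given as a unit quaternion [w, x, y, z].
In Python, from plant import get_state, capture, camera_info, hand_in, grasp_offset gives the robot as it stands. The module is installed in compiled form; this text tells all that it offers.
- The arm moves only by the shell command python3 -m handwheel 'ROWS' [FORCE]. ROWS is JSON, a list of rows, each a list of 7 numbers: the turn, a rotation vector about the tool's x, y, z in degrees, then the shift along the tool's x, y, z in mm, then the opening, from 0 (shut) to 1 (fully open). A call has 1 to 5 rows; each row shifts and turns the pose as measured when the row begins, along the tool's axes as they then stand; what a row does not reach is not made up. A row lasts 1/12 s, in which the tool goes at most 41.7 mm and 7.16 degrees, less where a joint would pass 70% of its speed; a pose out of reach is approached as far as the arm can. A call with a gripper value outside its range is refused whole. The fingers move at their own pace and stop on an object; FORCE is the grip in N (left out, the last holds). Time passes only in rows, so rows that do not move let the fingers close. It gives the time, the measured TCP pose, the force and the opening at its end, in the units of the state.
- get_state(): the state, without advancing time (a new reading comes with each control period).
- capture(name): name is "scene" or "side" or "wrist"; returns (picture, depth): 400x640x3 uint8, blue, green, red; 400x640 float32, m along the optical axis (not along the pixel's ray), 0 where there is no reading.
- camera_info(name): a dict with "fx", "fy", "cx", "cy" (pixels), "world_to_cam" (4x4, takes a point from world to camera coordinates); the wrist camera has in their place "tool_from_camera" (4x4, takes a point from camera to tool coordinates, whose origin is the TCP and whose axes are the tool frame's). Camera axes: x right, y down, z forward; pixel columns grow to the right and rows downward; lengths in m; the calibration is good to about 2 mm. A picture is of the moment at which its call begins: read the wrist's pose just before it. camera_info takes no time and is no camera call.
- hand_in(): hands the job in, once; it reports no verdict.
The state is a dict: "time_s": time; "joint_pos": joint angles; "qvel": joint speeds; "tau": joint torques, N m; "tcp_pos": TCP position; "tool_rot": TCP orientation; "wrist_force": force on the tool from outside, world axes, zero at the start; "moment": the same for the moment, N m; "width": opening from 0.0 (shut) to 1.0 (fully open).
Only numpy, scipy, OpenCV 4.12 (cv2) and the standard library are available. Lean on these libraries where they do the work, as an engineer would, in place of code of your own. Each camera call takes 0.05 s, during which the arm holds its last target.

## Task

Pull the drawer of the red parts chest all the way out to its stop without toppling the solenoid that stands in it, then gently set the two solenoids from the bench down in it, upright on the yellow stripe, so that all three stand side by side in one straight row with no more than about two centimetres between neighbours. Leave the drawer fully out and everything else where it is.

Things in the scene. Friction and masses are not known exactly. Their poses are not given: they have to be found in the camera images.
- chest_front (a point): red steel parts chest fixed on the bench, 260 deep (x) x 300 wide (y) x 135 mm tall. Point: middle of the lower edge of its front; its own -x is the front, from which the drawer comes out.
- drawer (a joint): how far the chest's one drawer is out, in m: 0 shut, 0.155 at its stop. It slides along the chest's own -x with about 1.5 N of friction, and stays where it is left. Its front is 294 mm wide, its top edge 122 mm above the bench; its inside is 215 long (x) x 258 mm wide (y), side walls 79 mm high inside. Fully out, the front 148 mm of the inside are clear of the chest's top.
- drawer_handle (a point): middle of the drawer's handle: a level round steel bar, 12 mm thick and 130 mm long along the chest's y, 96 mm above the bench, its axis 42 mm in front of the drawer's face (36 mm free behind it), held by a thin post at 58 mm to either side of the middle. Moves with the drawer; axes as the chest's.
- drawer_row (a point): centre of the yellow stripe on the drawer's grey floor: 50 mm wide (x), running across the drawer (along y) from side to side; its centre line lies 67 mm behind the inside of the drawer's front. Point on the floor's surface, 22 mm above the bench; moves with the drawer; axes as the chest's (x to the back of the drawer, y across it).
- solenoid_a_mid (a point): starter solenoid standing upright: bare aluminium cylinder 48 mm in diameter (52 mm foot, lowest 8 mm), 92 mm tall in all: aluminium to 70 mm, a black cap 39 mm wide to 80 mm, two copper studs to 92 mm; about 0.4 kg. Point: on its axis, half-way up (46 mm above its underside), z up the axis. Starts on the bench, to the robot's right.
- solenoid_b_mid (a point): starter solenoid standing upright: bare aluminium cylinder 48 mm in diameter (52 mm foot, lowest 8 mm), 92 mm tall in all: aluminium to 70 mm, a black cap 39 mm wide to 80 mm, two copper studs to 92 mm; about 0.4 kg. Point: on its axis, half-way up (46 mm above its underside), z up the axis. Starts on the bench, to the robot's right; the same as the other one.
- solenoid_c_mid (a point): starter solenoid standing upright: bare aluminium cylinder 48 mm in diameter (52 mm foot, lowest 8 mm), 92 mm tall in all: aluminium to 70 mm, a black cap 39 mm wide to 80 mm, two copper studs to 92 mm; about 0.4 kg. Point: on its axis, half-way up (46 mm above its underside), z up the axis. Stands loose in the drawer from the start, on or near the yellow stripe, anywhere from left to right; it rides along when the drawer is pulled.
- spray_mid (a point): orange spray can with a white band and cap, 50 mm in diameter, 146 mm tall, standing among the solenoids on the bench; not wanted, leave it. Point: on its axis, half-way up.
- starter: dark starter motor, 210 mm long, 90 mm wide, 113 mm tall, lying on the bench at the left; leave it. Origin: centre of its underside.
- hammer: hammer with a wooden handle, 280 mm, lying at the right; leave it. Origin: under its middle.
- screwdriver: screwdriver with a red handle, lying on the bench between the robot and the chest; leave it. Origin: under its middle.
- wrench: steel wrench, 170 mm, lying on the chest's top; leave it. Origin: under its middle.
- jar: amber jar with a green cap, 70 mm in diameter, 85 mm tall, at the right; leave it. Origin: centre of its underside.
There are look-alikes about, which are no part of the job. Leave any blue or brown look-alike of the part that bears solenoid_a_mid alone.

How it is judged:
On the way:
1. the drawer is pulled out to its stop (value of joint drawer above 0.15 m), for 0.2 s.
At the end, for the whole second after the job is handed in: Drawer within 8 mm of its stop; all three solenoids upright (0.12 rad), at rest on its floor (8 mm); axes of the two from the bench within 15 mm of the stripe's centre line, of the one already there 25 mm; neighbours in the row under 75 mm axis to axis (value of joint drawer above 0.147 m and x of solenoid_a_mid in the frame of drawer_row between -0.015 and 0.015 m and y of solenoid_a_mid in the frame of drawer_row between -0.13 and 0.13 m and z of solenoid_a_mid in the frame of drawer_row between 0.038 and 0.054 m and angle between each of solenoid_a_mid, solenoid_b_mid, solenoid_c_mid's own z axis and vertical below 0.12 rad and linear speed of each of solenoid_a, solenoid_b, solenoid_c below 0.02 m/s and x of solenoid_b_mid in the frame of drawer_row between -0.015 and 0.015 m and y of solenoid_b_mid in the frame of drawer_row between -0.13 and 0.13 m and z of solenoid_b_mid in the frame of drawer_row between 0.038 and 0.054 m and x of solenoid_c_mid in the frame of drawer_row between -0.025 and 0.025 m and y of solenoid_c_mid in the frame of drawer_row between -0.13 and 0.13 m and z of solenoid_c_mid in the frame of drawer_row between 0.038 and 0.054 m and (horizontal distance between each of solenoid_a_mid, solenoid_b_mid and solenoid_c_mid below 0.075 m or (horizontal distance between solenoid_a_mid and solenoid_b_mid below 0.075 m and horizontal distance between solenoid_b_mid and solenoid_c_mid below 0.075 m) or (horizontal distance between solenoid_a_mid and solenoid_b_mid below 0.075 m and horizontal distance between solenoid_a_mid and solenoid_c_mid below 0.075 m))); the robot touches nothing.
It fails at once if the solenoid already in the drawer is tipped over (angle between solenoid_c_mid's own z axis and vertical above 0.5 rad).
It fails at once if a solenoid is dropped or banged into the drawer or the chest (over 50 N) (contact force between any of solenoid_a, solenoid_b and chest above 50 N).
It fails at once if the spray can, starter motor, hammer, screwdriver, wrench or jar is moved by more than 40 mm (distance of any of spray_mid, starter, hammer, screwdriver, wrench, jar from where it was at the start of the episode above 0.04 m).
It also fails if it takes over 72 s, if anything falls off the work surface, if the arm or the gripper's body presses on something with over 40 N, if the wrist force passes 120 N, or if a joint passes its speed limit or range.

## Working session

There is one attempt and no reset: what is moved stays moved. The work goes in short steps, Python scripts to look and compute and a shell command to move; the robot and the scene stay as the last step left them, time stands still between calls to the robot, and variables do not carry over. Pictures are saved under pics/ and viewed, and the job is handed in when it is done.

```bash
mkdir -p pics; ls
python3 - <<'E'
from plant import *
import cv2, plant
s=get_state();print({k:(v if not hasattr(v,'__len__') else [round(float(x),4) for x in v]) for k,v in s.items()}, plant.grasp_offset if not callable(plant.grasp_offset) else plant.grasp_offset())
for n in("scene","side","wrist"):
    im,d=capture(n);cv2.imwrite(f"pics/{n}0.png",im)
    import numpy as np;np.save(f"pics/{n}0.npy",d)
    print(n,camera_info(n))
E
```

```text
pics
{'time_s': 0.0, 'joint_pos': [-1.3756, 0.4352, 0.025, 1.5741, -0.0116, 1.134, -0.0751], 'qvel': [0.0012, 0.0021, -0.0013, -0.0006, 0.0002, 0.0002, 0.0003], 'tau': [0.0, -67.0461, 1.0249, -31.6211, 0.0155, 0.0125, 0.0], 'tcp_pos': [0.1833, 0.597, 0.2305], 'tool_rot': [-0.6987, 0.6998, -0.105, 0.1049], 'wrist_force': [0.8518, 0.099, -0.3918], 'moment': [0.013, -0.0211, 0.0099], 'width': 0.9989714985438893} 0.0187
scene {'fx': 500.17055258798564, 'fy': 500.17055258798564, 'cx': 312.5381423582558, 'cy': 201.36657877200486, 'world_to_cam': array([[-0.30925634,  0.95088958,  0.01301996,  0.17329969],
       [ 0.71483509,  0.24147075, -0.65627942, -0.36519394],
       [-0.6271932 , -0.19365145, -0.7544056 ,  2.02117496],
       [ 0.        ,  0.        ,  0.        ,  1.        ]])}
side {'fx': 465.0396253149488, 'fy': 465.0396253149488, 'cx': 321.28524983472266, 'cy': 198.51764997583078, 'world_to_cam': array([[-0.82260648, -0.56858854, -0.00506551,  0.50556021],
       [-0.34290575,  0.50316647, -0.79324596,  0.26751661],
       [ 0.45357935, -0.65079227, -0.60888028,  1.22304347],
       [ 0.        ,  0.        ,  0.        ,  1.        ]])}
wrist {'fx': 349.1945131820983, 'fy': 349.1945131820983, 'cx': 313.490503371328, 'cy': 205.86251823808607, 'tool_from_camera': array([[ 8.08981628e-04,  9.65798123e-01,  2.59293910e-01,
        -6.44519045e-02],
       [ 4.81639285e-04, -2.59294341e-01,  9.65798226e-01,
        -1.43392506e-01],
       [ 9.99999557e-01, -6.56426888e-04, -6.74930676e-04,
         8.20726858e-04],
       [ 0.00000000e+00,  0.00000000e+00,  0.00000000e+00,
         1.00000000e+00]])}
```

View pics/scene0.png

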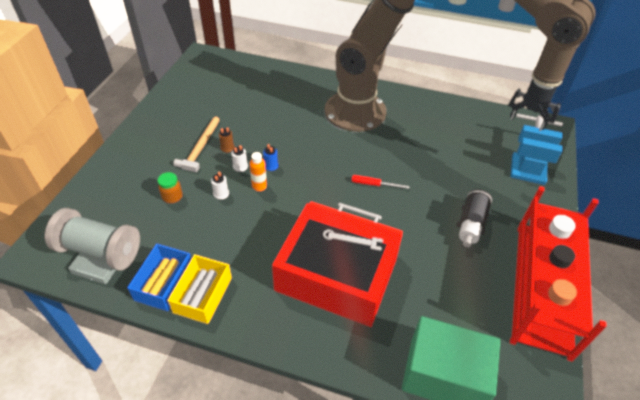

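View pics/side0.png

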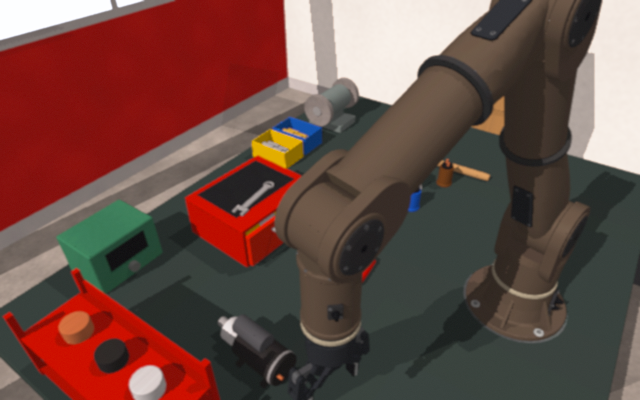

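View pics/wrist0.png

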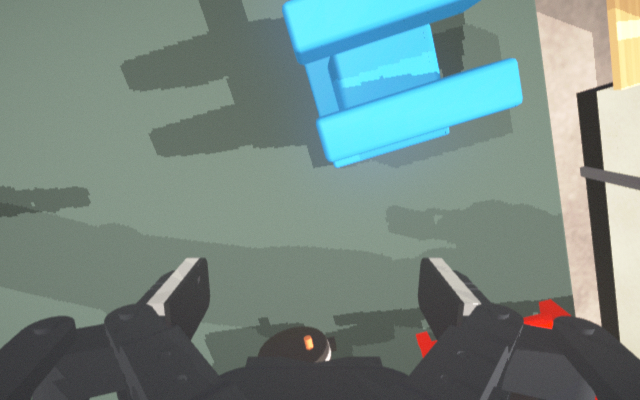

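Scene picture: the aluminium candidates are at (239,157) and (220,185). The look-alikes are brown at (226,138) and blue at (271,157), and the spray can is at (258,172). The chest handle is at (360,212). I'll confirm with an enlarged crop and measure the positions.

```bash
cat > h.py <<'E'
import numpy as np, cv2
from plant import *
from scipy.spatial.transform import Rotation as R
def cloud(n,d,pose=None):
    c=camera_info(n);v,u=np.mgrid[:400,:640]
    P=np.stack([(u-c['cx'])/c['fx']*d,(v-c['cy'])/c['fy']*d,d,np.ones_like(d)],-1)
    if n=='wrist':
        s=pose or get_state();q=s['tool_rot'];T=np.eye(4);T[:3,:3]=R.from_quat([q[1],q[2],q[3],q[0]]).as_matrix();T[:3,3]=s['tcp_pos'];M=T@c['tool_from_camera']
    else: M=np.linalg.inv(c['world_to_cam'])
    W=(P@M.T)[...,:3]; W[d<=0]=np.nan; return W
def shot(n,name):
    s=get_state();im,d=capture(n);cv2.imwrite(f'pics/{name}.png',im);np.save(f'pics/{name}.npy',d);return im,cloud(n,d,s)
def st():
    s=get_state();q=s['tool_rot'];m=R.from_quat([q[1],q[2],q[3],q[0]]).as_matrix();return s,np.array(s['tcp_pos']),m
E
python3 - <<'E'
from h import *
im=cv2.imread('pics/scene0.png')
cv2.imwrite('pics/c1.png',cv2.resize(im[100:220,150:310],None,fx=5,fy=5,interpolation=cv2.INTER_CUBIC))
cv2.imwrite('pics/c2.png',cv2.resize(im[180:330,260:420],None,fx=4,fy=4,interpolation=cv2.INTER_CUBIC)[:600])
d=np.load('pics/scene0.npy');W=cloud('scene',d)
np.set_printoptions(precision=4,suppress=True)
for n,(u,v) in dict(a=(239,163),atop=(239,150),b=(220,190),btop=(219,177),spray=(258,180),sprtop=(257,156),blue=(271,160),brown=(226,142),jar=(168,180),handle=(360,213),chesttop=(330,250)).items(): print(n,W[v,u])
# bench objects
m=(W[...,2]>.03)&(W[...,2]<.2)
hsv=cv2.cvtColor(im,cv2.COLOR_BGR2HSV)
# clusters
sub=np.zeros_like(m,dtype=np.uint8);sub[115:205,150:310]=m[115:205,150:310]
n,l,s,c=cv2.connectedComponentsWithStats(sub)
for i in range(1,n):
    if s[i,4]>20:
        p=W[l==i];print(s[i],np.nanmin(p,0),np.nanmax(p,0),np.nanmean(p,0))
E
```

```text
a [ 0.4595 -0.306   0.0376]
atop [ 0.4366 -0.3117  0.0781]
b [ 0.6036 -0.3114  0.0443]
btop [ 0.5853 -0.3176  0.0867]
spray [ 0.5286 -0.2047  0.0539]
sprtop [ 0.5105 -0.2085  0.1481]
blue [ 0.4199 -0.2     0.0491]
brown [ 0.3856 -0.3881  0.0494]
jar [ 0.6536 -0.4675  0.0898]
handle [0.592  0.1634 0.0936]
chesttop [0.7852 0.1227 0.1362]
[219 128  14  19 212] [ 0.3463 -0.4222  0.0302] [ 0.3952 -0.3718  0.095 ] [ 0.376  -0.393   0.0638]
[250 145  27  41 636] [ 0.3831 -0.2377  0.0302] [ 0.5389 -0.1858  0.1521] [ 0.4833 -0.207   0.0852]
[232 146  14  20 225] [ 0.4233 -0.3385  0.03  ] [ 0.4723 -0.2901  0.0975] [ 0.4509 -0.3087  0.0644]
[158 173  23  26 458] [ 0.6169 -0.51    0.0301] [ 0.6841 -0.4407  0.0935] [ 0.6575 -0.4677  0.0692]
[211 172  16  22 254] [ 0.5628 -0.3495  0.0308] [ 0.6097 -0.2958  0.0964] [ 0.5928 -0.3184  0.065 ]
```

View pics/c1.png

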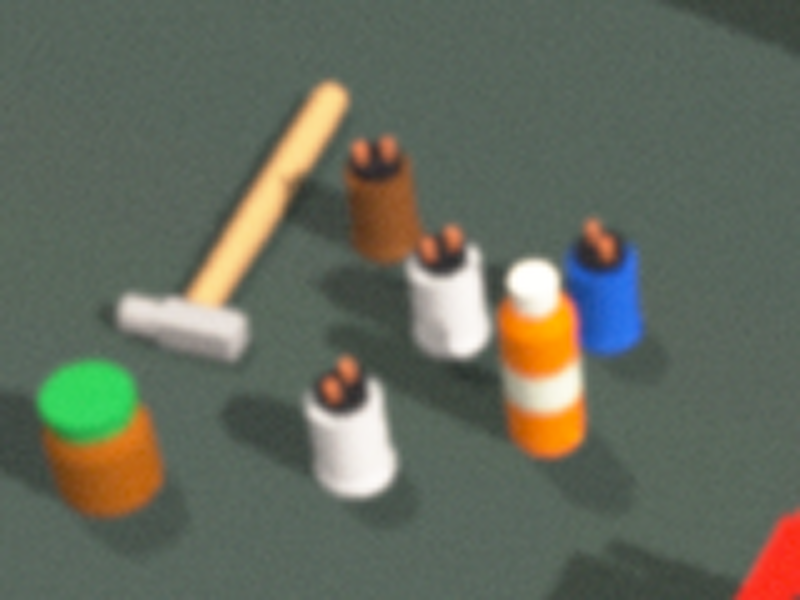

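View pics/c2.png

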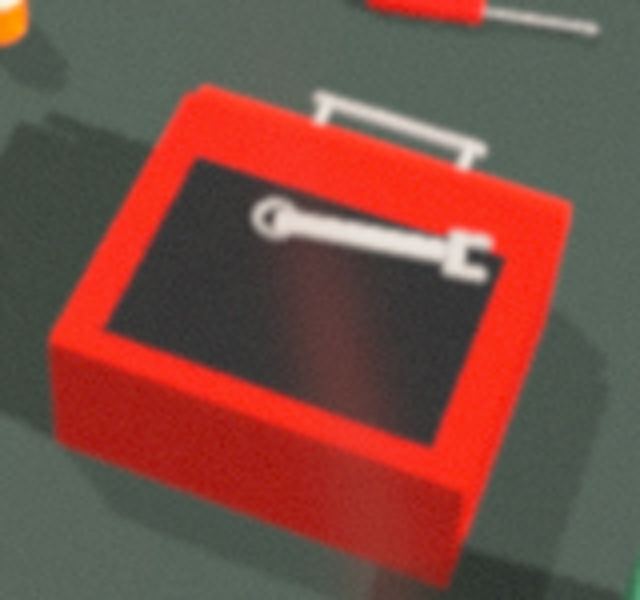

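The crop confirms that the two bare-aluminium solenoids are at (239,157) and (220,185). The blue and brown ones are look-alikes and stay where they are. Next, the chest pose and more exact cylinder fits.

```bash
cat >> h.py <<'E'
np.set_printoptions(precision=4,suppress=True)
from scipy.optimize import least_squares
def cyl(p,r,x0):
    f=lambda q:np.hypot(p[:,0]-q[0],p[:,1]-q[1])-r
    return least_squares(f,x0,loss='soft_l1',f_scale=.002).x
E
python3 - <<'E'
from h import *
W=cloud('scene',np.load('pics/scene0.npy'))
m=np.zeros((400,640),bool);m[195:330,265:410]=1
t=m&(W[...,2]>.130)&(W[...,2]<.142)
p=W[t][:,:2].astype(np.float32)
r=cv2.minAreaRect(p);print('rect',r,np.median(W[t][:,2]));print(cv2.boxPoints(r))
# robust trimmed extents
for ang in [r[2]]:
    pass
h=m&(W[...,2]>.085)&(W[...,2]<.105)
hp=W[h]; hp=hp[hp[:,0]<.66]
print('handle cand',len(hp));
hb=np.zeros_like(m);hb[200:222,335:385]=1
hh=hb&(W[...,2]>.088)&(W[...,2]<.108);q=W[hh];print(q.mean(0),q.min(0),q.max(0));vx=cv2.fitLine(q[:,:2].astype(np.float32),cv2.DIST_HUBER,0,.01,.01).ravel();print(vx)
for u0,u1,v0,v1,x0,r in[(230,248,145,172,(.447,-.314),.024),(209,230,170,200,(.587,-.322),.024),(248,268,150,195,(.512,-.21),.025),(216,234,126,155,(.37,-.397),.024),(262,280,144,175,(.4,-.2),.024)]:
    b=np.zeros_like(m);b[v0:v1,u0:u1]=1
    b&=(W[...,2]>.012)&(W[...,2]<.066); P=W[b]; P=P[np.hypot(P[:,0]-x0[0],P[:,1]-x0[1])<.035]
    print(len(P),cyl(P,r,x0))
b=np.zeros_like(m);b[170:195,345:415]=1
b&=(W[...,2]>.006)&(W[...,2]<.06);print('screwdriver',W[b].min(0),W[b].max(0))
E
```

```text
rect ((0.7727407813072205, 0.14361990988254547), (0.3012785315513611, 0.25080010294914246), 85.6258316040039) 0.13635422463400193
[[ 0.6362  0.003 ]
 [ 0.8863 -0.0161]
 [ 0.9093  0.2843]
 [ 0.6592  0.3034]]
handle cand 188
[0.5917 0.1589 0.1   ] [0.5755 0.0897 0.0906] [0.6165 0.2272 0.1074]
[0.0727 0.9974 0.5917 0.1589]
154 [ 0.4394 -0.3151]
160 [ 0.5826 -0.3246]
161 [ 0.5067 -0.2141]
143 [ 0.3645 -0.3995]
143 [ 0.4    -0.2118]
screwdriver [0.2684 0.082  0.006 ] [0.4431 0.2883 0.0344]
```

```bash
cat >> h.py <<'E'
def target(yaw):  # yaw(deg): direction of jaw axis z in world xy; y down
    a=np.radians(yaw);z=np.array([np.cos(a),np.sin(a),0]);y=np.array([0,0,-1.]);return np.stack([np.cross(y,z),y,z],1)
def plan(xyz,yaw=None,step=38,ang=6.8,opening=1,flip=True,nmax=40):
    s,p,m=st();Rc=R.from_matrix(m)
    if yaw is None: Rt=Rc
    else:
        c=[R.from_matrix(target(yaw+k)) for k in ((0,180) if flip else (0,))]
        c=sorted(c,key=lambda r:(Rc.inv()*r).magnitude());Rt=c[0]
    rv=(Rc.inv()*Rt).as_rotvec();d=np.array(xyz)-p
    n=int(max(1,np.ceil(np.linalg.norm(d)*1000/step),np.ceil(np.degrees(np.linalg.norm(rv))/ang)))
    print('p',p,'F',np.array(s['wrist_force']),'w',round(s['width'],3),'t',round(s['time_s'],2),'rot',np.degrees(rv),'dist',np.linalg.norm(d),'n',n,'q',np.array(s['joint_pos']))
    L=[]
    for i in range(n):
        Ri=Rc*R.from_rotvec(rv*i/n);dl=Ri.inv().apply(d/n)*1000
        L.append([round(float(x),1) for x in np.degrees(rv/n)]+[round(float(x),1) for x in dl]+[opening])
    print(L[:nmax])
E
python3 - <<'E'
from h import *
s,p,m=st();print(m)
plan([.592,.159,.231],-4.4)
plan([.592,.159,.231],175.6,flip=False)
E
```

```text
[[ 0.956  -0.0003  0.2935]
 [-0.2935 -0.0012  0.956 ]
 [ 0.0001 -1.     -0.0013]]
p [0.1833 0.5971 0.2307] F [-0.0556  0.0916  0.7998] w 1.0 t 0.15 rot [ 0.0579 77.3342  0.0522] dist 0.5991508525585926 n 16 q [-1.3756  0.4351  0.025   1.5739 -0.0116  1.134  -0.0751]
[[0.0, 4.8, 0.0, 32.5, 0.0, -18.7, 1], [0.0, 4.8, 0.0, 33.9, 0.0, -15.9, 1], [0.0, 4.8, 0.0, 35.1, 0.0, -13.0, 1], [0.0, 4.8, 0.0, 36.1, -0.0, -10.0, 1], [0.0, 4.8, 0.0, 36.8, -0.0, -6.9, 1], [0.0, 4.8, 0.0, 37.3, -0.0, -3.8, 1], [0.0, 4.8, 0.0, 37.4, -0.0, -0.6, 1], [0.0, 4.8, 0.0, 37.4, -0.0, 2.6, 1], [0.0, 4.8, 0.0, 37.0, -0.0, 5.7, 1], [0.0, 4.8, 0.0, 36.4, -0.0, 8.8, 1], [0.0, 4.8, 0.0, 35.5, -0.0, 11.8, 1], [0.0, 4.8, 0.0, 34.4, -0.0, 14.8, 1], [0.0, 4.8, 0.0, 33.0, -0.0, 17.6, 1], [0.0, 4.8, 0.0, 31.4, -0.0, 20.3, 1], [0.0, 4.8, 0.0, 29.6, -0.0, 22.9, 1], [0.0, 4.8, 0.0, 27.6, -0.0, 25.3, 1]]
p [0.1833 0.5971 0.2307] F [-0.0556  0.0916  0.7998] w 1.0 t 0.15 rot [   0.0554 -102.6658   -0.0616] dist 0.5991508525585926 n 16 q [-1.3756  0.4351  0.025   1.5739 -0.0116  1.134  -0.0751]
[[0.0, -6.4, -0.0, 32.5, 0.0, -18.7, 1], [0.0, -6.4, -0.0, 30.2, 0.0, -22.2, 1], [0.0, -6.4, -0.0, 27.5, 0.0, -25.4, 1], [0.0, -6.4, -0.0, 24.5, 0.0, -28.3, 1], [0.0, -6.4, -0.0, 21.2, 0.0, -30.9, 1], [0.0, -6.4, -0.0, 17.6, 0.0, -33.1, 1], [0.0, -6.4, -0.0, 13.8, 0.0, -34.8, 1], [0.0, -6.4, -0.0, 9.8, 0.0, -36.1, 1], [0.0, -6.4, -0.0, 5.7, 0.0, -37.0, 1], [0.0, -6.4, -0.0, 1.5, 0.0, -37.4, 1], [0.0, -6.4, -0.0, -2.7, -0.0, -37.4, 1], [0.0, -6.4, -0.0, -6.8, -0.0, -36.8, 1], [0.0, -6.4, -0.0, -10.9, -0.0, -35.8, 1], [0.0, -6.4, -0.0, -14.8, -0.0, -34.4, 1], [0.0, -6.4, -0.0, -18.6, -0.0, -32.5, 1], [0.0, -6.4, -0.0, -22.1, -0.0, -30.2, 1]]
```

```bash
python3 -m handwheel '[[0,4.8,0,32.5,0,-18.7,1],[0,4.8,0,33.9,0,-15.9,1],[0,4.8,0,35.1,0,-13,1],[0,4.8,0,36.1,0,-10,1],[0,4.8,0,36.8,0,-6.9,1]]' && python3 -m handwheel '[[0,4.8,0,37.3,0,-3.8,1],[0,4.8,0,37.4,0,-0.6,1],[0,4.8,0,37.4,0,2.6,1],[0,4.8,0,37,0,5.7,1],[0,4.8,0,36.4,0,8.8,1]]'
python3 - <<'E'
from h import *
plan([.592,.159,.231],-4.4)
E
```

```text
time_s: 0.57
tcp_pos: [0.3054, 0.4622, 0.2276]
tool_rot: [-0.662, 0.663, -0.249, 0.245]
wrist_force: [0.4, 0.8, -0.2]
width: 0.999
time_s: 0.98
tcp_pos: [0.437, 0.317, 0.2265]
tool_rot: [-0.591, 0.594, -0.388, 0.383]
wrist_force: [0.9, 0.2, -0.1]
width: 0.996
p [0.437  0.317  0.2265] F [ 0.8663  0.1641 -0.1277] w 0.996 t 0.98 rot [ 0.4219 28.3097 -0.0585] dist 0.22139821397681245 n 6 q [-0.9681  0.3064  0.3175  1.8027 -0.1134  1.0557 -0.1905]
[[0.1, 4.7, -0.0, 34.5, -0.9, 12.9, 1], [0.1, 4.7, -0.0, 33.4, -0.9, 15.7, 1], [0.1, 4.7, -0.0, 32.0, -0.9, 18.4, 1], [0.1, 4.7, -0.0, 30.3, -0.9, 21.0, 1], [0.1, 4.7, -0.0, 28.5, -0.8, 23.4, 1], [0.1, 4.7, -0.0, 26.5, -0.8, 25.7, 1]]
```

```bash
python3 -m handwheel '[[0.1,4.7,0,34.5,-0.9,12.9,0.5],[0.1,4.7,0,33.4,-0.9,15.7,0.5],[0.1,4.7,0,32,-0.9,18.4,0.5],[0.1,4.7,0,30.3,-0.9,21,0.5],[0.1,4.7,0,28.5,-0.9,23.4,0.5]]'
python3 - <<'E'
from h import *
plan([.592,.159,.231],-4.4)
im,W=shot('wrist','w1')
E
```

```text
time_s: 1.4
tcp_pos: [0.5692, 0.1759, 0.2302]
tool_rot: [0.497, -0.496, 0.504, -0.503]
wrist_force: [0.0, 0.4, -0.1]
width: 0.504
p [0.5692 0.1759 0.2302] F [ 0.0073  0.3503 -0.0507] w 0.504 t 1.4 rot [-0.0221  3.6274 -0.0887] dist 0.028384739258927365 n 1 q [-0.7211  0.4053  0.4698  1.6778 -0.2025  1.1058 -0.2064]
[[-0.0, 3.6, -0.1, 16.6, -0.8, 23.0, 1]]
```

View pics/w1.png

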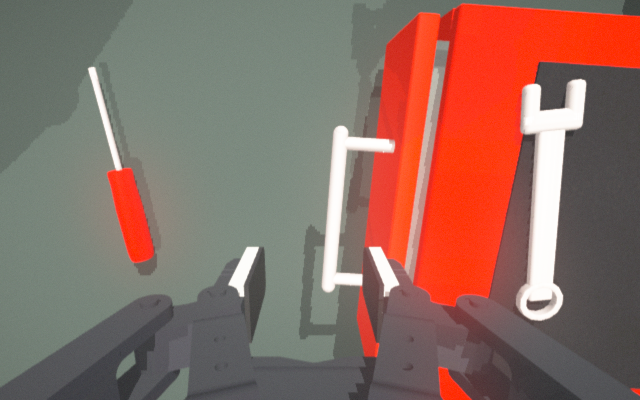

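The wrist picture shows the handle bar from (340,130) to (328,288), with the drawer front behind it. I'll measure it.

Run:
```python
from h import *
s=get_state();W=cloud('wrist',np.load('pics/w1.npy'),s)
for v in (140,165,190,215,240,265,280):
    row=W[v,315:365];k=(row[:,2]>.085)&(row[:,2]<.115);print(v,np.nonzero(k)[0][[0,-1]]+315,row[k].mean(0),row[k][:,2].max())
m=np.zeros((400,640),bool);m[150:262,315:360]=1
m&=(W[...,2]>.085)&(W[...,2]<.115);p=W[m]
print(cv2.fitLine(p[:,:2].astype(np.float32),cv2.DIST_HUBER,0,.01,.01).ravel())
print('chest top pts',W[50,460],W[250,430],W[300,425]); print('front edge top',[ (W[v,u]) for v,u in((30,425),(150,405),(250,400))])
print('ends',W[133,340],W[285,328])
```

```text
140 [333 364] [0.6043 0.2117 0.1019] 0.10389487186975532
165 [331 345] [0.5957 0.1927 0.1021] 0.10394055260040436
190 [329 343] [0.5942 0.1727 0.1021] 0.10399546275316351
215 [328 340] [0.5922 0.1522 0.1027] 0.10374051692381075
240 [325 338] [0.5899 0.1306 0.1026] 0.10438351273153368
265 [323 336] [0.5878 0.1083 0.1028] 0.10464259056441028
280 [322 361] [0.5978 0.0941 0.1029] 0.10443407571619095
[0.0948 0.9955 0.5926 0.1599]
chest top pts [0.6713 0.2684 0.1362] [0.66   0.1336 0.1368] [0.6077 0.1801 0.2835]
front edge top [array([0.6529, 0.2834, 0.1219]), array([0.6427, 0.2051, 0.1221]), array([0.6415, 0.1287, 0.1235])]
ends [0.5976 0.2173 0.1035] [0.5862 0.0904 0.104 ]
```

```bash
python3 -m handwheel '[[0,4.2,0,18,0,22,0.34],[0,0,0,0,0,0,0.34],[0,0,0,0,0,0,0.34]]'
python3 - <<'E'
from h import *
plan([.5925,.155,.077],-5)
E
```

```text
time_s: 1.7
tcp_pos: [0.5984, 0.1435, 0.2302]
tool_rot: [-0.471, 0.471, -0.525, 0.53]
wrist_force: [-0.2, 0.9, 0.3]
width: 0.335
p [0.5984 0.1435 0.2302] F [-0.1777  0.891   0.3404] w 0.335 t 1.7 rot [-0.3094 -1.4621  0.2855] dist 0.1537551099018314 n 5 q [-0.6699  0.4414  0.5013  1.6322 -0.2226  1.1227 -0.2256]
[[-0.1, -0.3, 0.1, -2.3, 30.6, -1.6, 1], [-0.1, -0.3, 0.1, -2.3, 30.6, -1.6, 1], [-0.1, -0.3, 0.1, -2.3, 30.6, -1.5, 1], [-0.1, -0.3, 0.1, -2.2, 30.6, -1.5, 1], [-0.1, -0.3, 0.1, -2.2, 30.6, -1.4, 1]]
```

```bash
python3 -m handwheel '[[-0.3,-1.5,0.3,-11,30,-7.5,0.34],[0,0,0,0,30,0,0.34],[0,0,0,0,25,0,0.34]]'
python3 - <<'E'
from h import *
plan([.5925,.155,.077],-5)
E
```

```text
time_s: 1.95
tcp_pos: [0.5965, 0.1555, 0.1485]
tool_rot: [-0.482, 0.474, -0.519, 0.523]
wrist_force: [0.2, 0.6, 0.5]
width: 0.338
p [0.5965 0.1555 0.1485] F [0.2202 0.5726 0.45  ] w 0.338 t 1.95 rot [-0.6279  0.0967 -0.2608] dist 0.0716218039552707 n 2 q [-0.6538  0.5155  0.457   1.7322 -0.2726  0.9448 -0.1754]
[[-0.3, 0.0, -0.1, 0.6, 35.7, -2.4, 1], [-0.3, 0.0, -0.1, 0.5, 35.7, -2.2, 1]]
```

```bash
python3 -m handwheel '[[-0.6,0,-0.3,0.6,20,-4.5,0.34],[0,0,0,0,18,0,0.34],[0,0,0,0,15,0,0.34],[0,0,0,0,0,0,0.34]]'
python3 - <<'E'
from h import *
plan([.5925,.155,.077],-5)
im,W=shot('wrist','w2')
E
```

```text
time_s: 2.28
tcp_pos: [0.5857, 0.1584, 0.0873]
tool_rot: [0.477, -0.483, 0.521, -0.517]
wrist_force: [-0.5, -1.1, 0.4]
width: 0.34
p [0.5857 0.1584 0.0873] F [-0.495  -1.0507  0.418 ] w 0.34 t 2.28 rot [0.5194 0.5491 0.1916] dist 0.012813794940161608 n 1 q [-0.6379  0.5846  0.4219  1.79   -0.3078  0.8423 -0.1465]
[[0.5, 0.5, 0.2, 2.8, 10.3, 7.2, 1]]
```

View pics/w2.png

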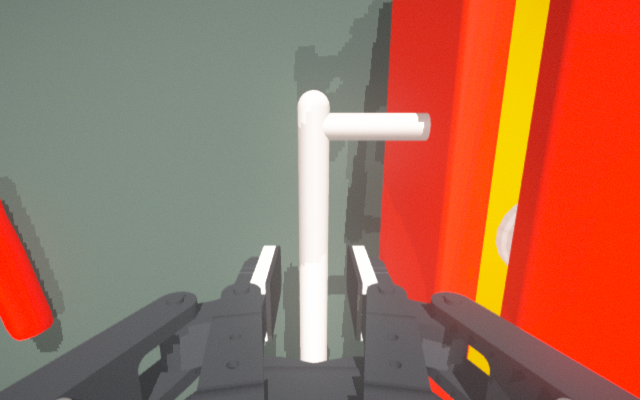

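The bar at (313,230) lies centred between the pads. A solenoid and the yellow stripe show through the gap at (508,235). I'll go lower and grip.

```bash
python3 -m handwheel '[[0.5,0.5,0.2,1,9,3,0.34],[0,0,0,0,0,0,0.0],[0,0,0,0,0,0,0.0],[0,0,0,0,0,0,0.0],[0,0,0,0,0,0,0]]' 40
python3 - <<'E'
from h import *
plan([.5925,.155,.077],-5)
E
```

```text
time_s: 2.75
tcp_pos: [0.5884, 0.1589, 0.082]
tool_rot: [0.479, -0.479, 0.52, -0.52]
wrist_force: [1.9, -0.2, -13.2]
width: 0.12
p [0.5884 0.1589 0.082 ] F [  1.9423  -0.236  -13.1746] w 0.12 t 2.75 rot [-0.0351  0.2656 -0.0503] dist 0.007486544163567622 n 1 q [-0.6353  0.5899  0.4189  1.7967 -0.3154  0.8204 -0.1448]
[[-0.0, 0.3, -0.1, 3.5, 5.0, 4.4, 1]]
```

```bash
python3 -m handwheel '[[0,0,0,0,0,-4,0],[0,0,0,0,0,-7,0],[0,0,0,0,0,-9,0],[0,0,0,0,0,-9,0],[0,0,0,0,0,-9,0]]' && python3 -m handwheel '[[0,0,0,0,0,-9,0],[0,0,0,0,0,-9,0],[0,0,0,0,0,-9,0],[0,0,0,0,0,-9,0],[0,0,0,0,0,-9,0]]'
python3 - <<'E'
from h import *
plan([.5884-.155*.9962,.1589+.155*.087,.082],-5,step=8,opening=0)
E
```

```text
time_s: 3.17
tcp_pos: [0.5488, 0.162, 0.0819]
tool_rot: [-0.48, 0.478, -0.52, 0.521]
wrist_force: [1.9, -0.2, -11.4]
width: 0.12
time_s: 3.58
tcp_pos: [0.4973, 0.166, 0.0819]
tool_rot: [-0.479, 0.479, -0.52, 0.52]
wrist_force: [2.3, 0.6, -13.1]
width: 0.124
p [0.4973 0.166  0.0819] F [  2.3086   0.6483 -13.1384] w 0.124 t 3.58 rot [-0.0591  0.2939 -0.0275] dist 0.0635982564422156 n 8 q [-0.7396  0.4761  0.4277  2.0102 -0.2948  0.7133 -0.2113]
[[-0.0, 0.0, -0.0, -0.1, -0.0, -7.9, 0], [-0.0, 0.0, -0.0, -0.1, -0.0, -7.9, 0], [-0.0, 0.0, -0.0, -0.1, -0.0, -7.9, 0], [-0.0, 0.0, -0.0, -0.1, -0.0, -7.9, 0], [-0.0, 0.0, -0.0, -0.1, -0.0, -7.9, 0], [-0.0, 0.0, -0.0, -0.1, -0.0, -7.9, 0], [-0.0, 0.0, -0.0, -0.1, -0.0, -7.9, 0], [-0.0, 0.0, -0.0, -0.1, -0.0, -7.9, 0]]
```

```bash
python3 -m handwheel '[[0,0,0,0,0,-9,0],[0,0,0,0,0,-9,0],[0,0,0,0,0,-9,0],[0,0,0,0,0,-9,0],[0,0,0,0,0,-7,0]]' && python3 -m handwheel '[[0,0,0,0,0,-6,0],[0,0,0,0,0,-5,0],[0,0,0,0,0,-4,0],[0,0,0,0,0,-4,0]]'
python3 - <<'E'
from h import *
plan([.5884-.155*.9962,.1589+.155*.087,.082],-5,step=8,opening=0)
E
```

```text
time_s: 4.0
tcp_pos: [0.4488, 0.1698, 0.0819]
tool_rot: [0.479, -0.479, 0.52, -0.52]
wrist_force: [2.8, -0.8, -16.1]
width: 0.126
time_s: 4.33
tcp_pos: [0.4377, 0.1707, 0.0822]
tool_rot: [-0.484, 0.473, -0.516, 0.525]
wrist_force: [21.9, -0.8, -45.8]
width: 0.118
p [0.4377 0.1707 0.0822] F [ 21.9224  -0.7554 -45.7606] w 0.118 t 4.33 rot [-1.1783  0.1651 -0.1186] dist 0.004109890685018419 n 1 q [-0.8349  0.3951  0.4417  2.1536 -0.2703  0.6258 -0.2899]
[[-1.2, 0.2, -0.1, -1.4, 0.2, -3.9, 0]]
```

The force rise (22 N) shows the stop. I'll release and rise.

```bash
python3 -m handwheel '[[0,0,0,0,0,0,0.34],[0,0,0,0,0,0,0.34],[0,0,0,0,0,0,0.34],[0,0,0,0,0,0,0.34]]'
python3 - <<'E'
from h import *
im,W=shot('wrist','w3')
plan([.5884-.155*.9962,.1589+.155*.087,.2],-4.5,opening=0.4)
E
```

```text
time_s: 4.67
tcp_pos: [0.4414, 0.1721, 0.085]
tool_rot: [-0.486, 0.47, -0.515, 0.527]
wrist_force: [-0.4, 0.3, 1.1]
width: 0.34
p [0.4415 0.1721 0.0851] F [ 0.1803 -0.6385 -0.0549] w 0.344 t 4.72 rot [-1.6128 -0.4069 -0.3693] dist 0.11517246324091365 n 4 q [-0.8357  0.3912  0.4435  2.1495 -0.2694  0.6247 -0.2918]
[[-0.4, -0.1, -0.1, -0.1, -28.8, -1.1, 0.4], [-0.4, -0.1, -0.1, -0.1, -28.8, -1.3, 0.4], [-0.4, -0.1, -0.1, -0.0, -28.8, -1.5, 0.4], [-0.4, -0.1, -0.1, 0.0, -28.7, -1.7, 0.4]]
```

View pics/w3.png

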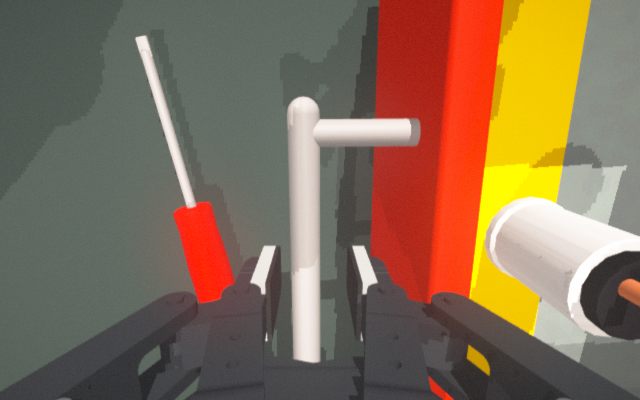

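The bar is free between the pads at (303,230) and solenoid C stands at (560,260). The drawer is out. I'll go straight up.

```bash
python3 -m handwheel '[[0,0,0,0,-25,0,0.34],[-0.4,0,0,0,-35,0,0.34],[-0.4,0,0,0,-38,0,0.34],[-0.4,0,0,0,-38,0,0.6],[-0.4,0,0,0,-30,0,1]]'
python3 - <<'E'
from h import *
im,W=shot('wrist','w4');shot('scene','s4')
plan([.5,-.1,.3],-4.5)
E
```

```text
time_s: 5.13
tcp_pos: [0.4333, 0.1693, 0.2531]
tool_rot: [0.475, -0.481, 0.524, -0.518]
wrist_force: [0.9, 0.0, -0.4]
width: 0.609
p [0.436  0.1705 0.2553] F [ 0.8755  0.8364 -0.9262] w 0.78 t 5.23 rot [ 0.3364 -0.4216 -0.2014] dist 0.2815817545340339 n 8 q [-0.9486  0.156   0.5426  1.9336 -0.0978  1.0796 -0.4508]
[[0.0, -0.1, -0.0, 33.0, -5.8, 10.8, 1], [0.0, -0.1, -0.0, 33.0, -5.7, 10.8, 1], [0.0, -0.1, -0.0, 33.0, -5.7, 10.8, 1], [0.0, -0.1, -0.0, 33.0, -5.7, 10.8, 1], [0.0, -0.1, -0.0, 33.0, -5.7, 10.7, 1], [0.0, -0.1, -0.0, 33.0, -5.7, 10.7, 1], [0.0, -0.1, -0.0, 33.1, -5.6, 10.7, 1], [0.0, -0.1, -0.0, 33.1, -5.6, 10.7, 1]]
```

View pics/w4.png

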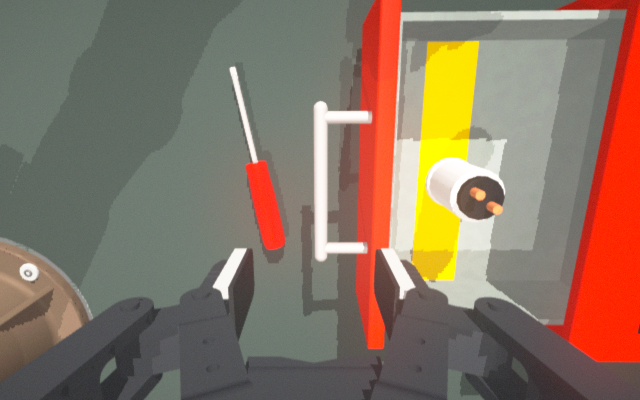

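View pics/s4.png

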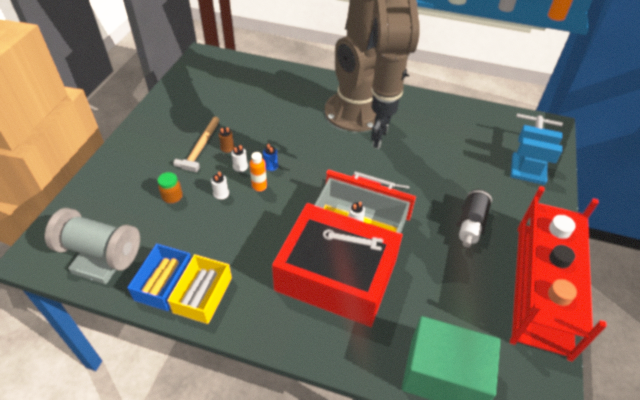

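Drawer out, C upright near mid-stripe: wrist view base at (455,175), cap at (480,198), stripe columns about 430–470. I'll measure C, the stripe and the handle in world coordinates.

Run:
```python
from h import *
s=get_state();W=cloud('wrist',np.load('pics/w4.npy'),s)  # arm settle ~3mm error possible
im=cv2.imread('pics/w4.png');h=cv2.cvtColor(im,cv2.COLOR_BGR2HSV)
y=(h[...,0]>22)&(h[...,0]<34)&(h[...,1]>150)&(h[...,2]>100)&(abs(W[...,2]-.022)<.01);p=W[y]
print('stripe',cv2.minAreaRect(p[:,:2].astype(np.float32)),cv2.boxPoints(cv2.minAreaRect(p[:,:2].astype(np.float32))),p[:,2].mean())
b=np.zeros(y.shape,bool);b[150:225,420:510]=1
b1=b&(W[...,2]>.037)&(W[...,2]<.088);P=W[b1];P=P[np.isfinite(P).all(1)];print(len(P),P.mean(0));print('C',cyl(P,.024,P[:,:2].mean(0)))
k=b&(W[...,2]>.0975)&(W[...,2]<.108);print('cap mean',W[k].mean(0),k.sum())
m=np.zeros(y.shape,bool);m[130:235,310:335]=1;m&=abs(W[...,2]-.1)<.012;p=W[m];print('bar',cv2.fitLine(p[:,:2].astype(np.float32),cv2.DIST_HUBER,0,.01,.01).ravel(),W[108,320],W[256,320])
Ws=cloud('scene',np.load('pics/s4.npy'))
b=np.zeros(y.shape,bool);b[195:225,345:372]=1
b1=b&(Ws[...,2]>.05)&(Ws[...,2]<.118);P=Ws[b1];print(len(P),P.mean(0),P.min(0),P.max(0))
```

```text
stripe ((0.5731010437011719, 0.16446837782859802), (0.25617101788520813, 0.05105065181851387), 85.38311004638672) [[0.5373 0.0389]
 [0.5882 0.0347]
 [0.6089 0.2901]
 [0.558  0.2942]] 0.026425769986366737
945 [0.5645 0.1633 0.0646]
C [0.581  0.1527]
cap mean [0.5781 0.1544 0.1053] 1411
bar [0.0813 0.9967 0.4442 0.1901] [0.4475 0.2395 0.1044] [0.4369 0.1109 0.1049]
345 [0.5573 0.1506 0.0827] [0.493  0.0987 0.0503] [0.6056 0.1814 0.1165]
```

C sits about 7 mm behind the stripe's centre and 11 mm right of mid-drawer, so it can be the middle of the row, with one solenoid on each side. Next, over to solenoid A.

Run:
```python
from h import *
plan([.44,-.315,.25],-4.5,step=37)
```

```text
p [0.436  0.1705 0.2553] F [ 0.8755  0.8364 -0.9262] w 0.78 t 5.23 rot [ 0.3364 -0.4216 -0.2014] dist 0.4855778138202927 n 14 q [-0.9486  0.156   0.5426  1.9336 -0.0978  1.0796 -0.4508]
[[0.0, -0.0, -0.0, 34.5, 0.2, 3.3, 1], [0.0, -0.0, -0.0, 34.5, 0.2, 3.2, 1], [0.0, -0.0, -0.0, 34.5, 0.3, 3.2, 1], [0.0, -0.0, -0.0, 34.5, 0.3, 3.2, 1], [0.0, -0.0, -0.0, 34.5, 0.3, 3.2, 1], [0.0, -0.0, -0.0, 34.5, 0.3, 3.2, 1], [0.0, -0.0, -0.0, 34.5, 0.3, 3.2, 1], [0.0, -0.0, -0.0, 34.5, 0.3, 3.1, 1], [0.0, -0.0, -0.0, 34.5, 0.3, 3.1, 1], [0.0, -0.0, -0.0, 34.5, 0.3, 3.1, 1], [0.0, -0.0, -0.0, 34.5, 0.3, 3.1, 1], [0.0, -0.0, -0.0, 34.5, 0.3, 3.1, 1], [0.0, -0.0, -0.0, 34.5, 0.4, 3.0, 1], [0.0, -0.0, -0.0, 34.5, 0.4, 3.0, 1]]
```

```bash
python3 -m handwheel '[[0,0,0,34,0,3,1],[0,0,0,34,0,3,1],[0,0,0,34,0,3,1],[0,0,0,34,0,3,1],[0,0,0,34,0,3,1]]' && python3 -m handwheel '[[0,0,0,34,0,3,1],[0,0,0,34,0,3,1],[0,0,0,34,0,3,1],[0,0,0,34,0,3,1]]'
python3 - <<'E'
from h import *
plan([.44,-.315,.25],-4.5,step=37)
E
```

```text
time_s: 5.65
tcp_pos: [0.4371, 0.0035, 0.256]
tool_rot: [0.485, -0.48, 0.52, -0.514]
wrist_force: [1.8, 0.1, -0.8]
width: 0.999
time_s: 5.98
tcp_pos: [0.4374, -0.1385, 0.2544]
tool_rot: [0.487, -0.48, 0.52, -0.513]
wrist_force: [0.6, 0.3, 0.0]
width: 0.997
p [ 0.4374 -0.1385  0.2544] F [0.6384 0.2627 0.0117] w 0.997 t 5.98 rot [ 0.0603  0.6804 -0.8307] dist 0.17653181134745946 n 5 q [-0.4793  0.1527  0.7924  1.9659 -0.1391  1.0766  0.3074]
[[0.0, 0.1, -0.2, 35.2, 0.4, 2.9, 1], [0.0, 0.1, -0.2, 35.2, 0.5, 3.0, 1], [0.0, 0.1, -0.2, 35.2, 0.6, 3.0, 1], [0.0, 0.1, -0.2, 35.2, 0.7, 3.1, 1], [0.0, 0.1, -0.2, 35.2, 0.8, 3.2, 1]]
```

```bash
python3 -m handwheel '[[0,0,-0.2,35,0,3,1],[0,0,-0.2,35,0,3,1],[0,0,-0.2,35,0,3,1],[0,0,-0.2,25,0,3,1],[0,0,0,10,0,0,1]]'
python3 - <<'E'
from h import *
s=get_state();im,W=shot('wrist','w5')
P=None
for nm,x0 in (('A',(.44,-.315)),('B',(.583,-.325))):
    q=W.reshape(-1,3);q=q[np.isfinite(q).all(1)]
    k=(np.hypot(q[:,0]-x0[0],q[:,1]-x0[1])<.04);a=q[k&(q[:,2]>.012)&(q[:,2]<.066)];
    c=q[k&(q[:,2]>.074)&(q[:,2]<.1)]
    print(nm,len(a),len(a)>9 and cyl(a,.024,x0),'cap',len(c),c.mean(0) if len(c) else '')
plan([.44,-.315,.25],-4.5,step=37)
E
```

```text
time_s: 6.4
tcp_pos: [0.4368, -0.2898, 0.2526]
tool_rot: [0.482, -0.482, 0.517, -0.517]
wrist_force: [-0.3, 1.0, -0.7]
width: 1.002
A 354 [ 0.4396 -0.3126] cap 1300 [ 0.4397 -0.3108  0.0819]
B 888 [ 0.5826 -0.3224] cap 1373 [ 0.5804 -0.3207  0.0821]
p [ 0.4361 -0.2909  0.2527] F [ 0.193  -1.2974  0.2666] w 1.0 t 6.45 rot [0.0033 0.3753 0.0193] dist 0.02452418248485164 n 1 q [-0.1592  0.3072  0.8439  1.8333 -0.2542  1.1134  0.7031]
[[0.0, 0.4, 0.0, 23.7, 2.7, 5.6, 1]]
```

View pics/w5.png

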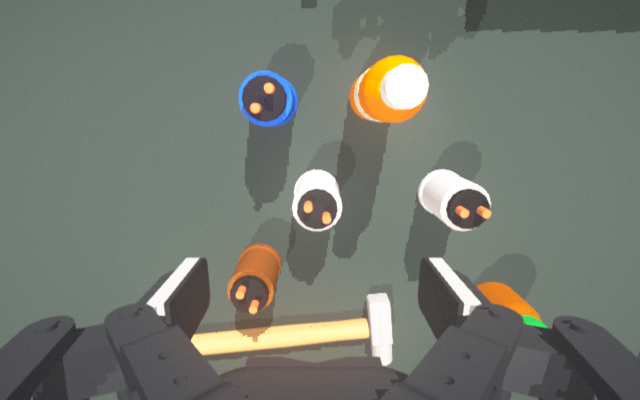

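A is at (318,205) in the wrist view (world 0.440,-0.313) and B at (460,205) (0.582,-0.3225). I'll centre over A and descend.

```bash
python3 -m handwheel '[[0,0.4,0,22,20,5.5,1],[0,0,0,0,35,0,1],[0,0,0,0,35,0,1],[0,0,0,0,20,0,1]]'
python3 - <<'E'
from h import *
plan([.4397,-.313,.03],-4.5,step=37)
E
```

```text
time_s: 6.78
tcp_pos: [0.4432, -0.3164, 0.1431]
tool_rot: [-0.481, 0.478, -0.517, 0.523]
wrist_force: [-0.4, 0.0, -0.0]
width: 0.998
p [ 0.4432 -0.3164  0.1431] F [-0.4212  0.0247 -0.0434] w 0.998 t 6.78 rot [-0.5521 -0.122   0.1511] dist 0.11321305560913562 n 4 q [-0.0191  0.4693  0.7562  1.9294 -0.4143  0.8924  0.8658]
[[-0.1, -0.0, 0.0, -0.8, 28.3, -1.2, 1], [-0.1, -0.0, 0.0, -0.8, 28.3, -1.1, 1], [-0.1, -0.0, 0.0, -0.8, 28.3, -1.1, 1], [-0.1, -0.0, 0.0, -0.8, 28.3, -1.0, 1]]
```

```bash
python3 -m handwheel '[[-0.5,0,0.1,-3,15,-3.5,1],[0,0,0,0,30,0,1],[0,0,0,0,25,0,1],[0,0,0,0,20,0,1],[0,0,0,0,5,0,1]]'
python3 - <<'E'
from h import *
plan([.4397,-.313,.03],-4.5,step=37)
E
```

```text
time_s: 7.2
tcp_pos: [0.438, -0.3074, 0.0398]
tool_rot: [0.48, -0.48, 0.522, -0.517]
wrist_force: [-0.3, -0.3, -0.3]
width: 0.995
p [ 0.438  -0.3074  0.0398] F [-0.3018 -0.2579 -0.3059] w 0.995 t 7.2 rot [ 0.285  -0.0467 -0.2572] dist 0.011425302715479329 n 1 q [ 0.0709  0.6081  0.6299  2.0176 -0.5543  0.6969  0.9762]
[[0.3, -0.0, -0.3, 5.5, 9.7, 2.2, 1]]
```

```bash
python3 -m handwheel '[[0.3,0,-0.3,5.5,8,2.2,1],[0,0,0,0,0,0,1]]'
python3 - <<'E'
from h import *
plan([.4397,-.313,.03],-4.5,step=37)
shot('wrist','w6')
E
```

```text
time_s: 7.37
tcp_pos: [0.4394, -0.3118, 0.0304]
tool_rot: [0.48, -0.48, 0.52, -0.519]
wrist_force: [-0.2, -0.2, 1.0]
width: 0.999
p [ 0.4394 -0.3118  0.0304] F [-0.2267 -0.1723  1.0292] w 0.999 t 7.37 rot [ 0.0799  0.0083 -0.0266] dist 0.0012823156973502375 n 1 q [ 0.0866  0.6239  0.6155  2.0177 -0.569   0.6758  0.9926]
[[0.1, 0.0, -0.0, 1.1, 0.4, 0.4, 1]]
```

View pics/w6.png

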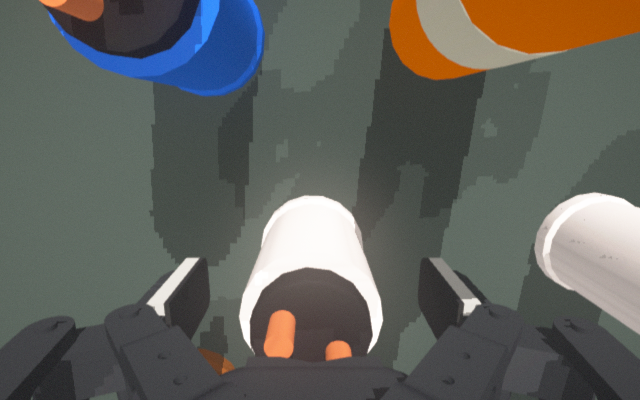

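The solenoid at (312,270) is centred between the pads. Closing.

```bash
python3 -m handwheel '[[0,0,0,0,0,0,0.3],[0,0,0,0,0,0,0.3],[0,0,0,0,0,0,0.3],[0,0,0,0,0,0,0.3],[0,0,0,0,0,0,0.3]]' 40
python3 - <<'E'
from h import *
plan([.4397,-.313,.26],-4.5,step=37)
E
```

```text
time_s: 7.83
tcp_pos: [0.4415, -0.3128, 0.0352]
tool_rot: [-0.481, 0.479, -0.518, 0.521]
wrist_force: [-0.3, 1.2, -4.6]
width: 0.551
p [ 0.4415 -0.3128  0.0352] F [-0.2678  1.2071 -4.6137] w 0.551 t 7.83 rot [-0.2504  0.0017  0.0465] dist 0.2248176870650804 n 7 q [ 0.0836  0.6165  0.62    2.0147 -0.5661  0.6804  0.9899]
[[-0.0, 0.0, 0.0, 0.1, -32.1, -0.1, 1], [-0.0, 0.0, 0.0, 0.1, -32.1, -0.1, 1], [-0.0, 0.0, 0.0, 0.1, -32.1, -0.2, 1], [-0.0, 0.0, 0.0, 0.1, -32.1, -0.2, 1], [-0.0, 0.0, 0.0, 0.1, -32.1, -0.2, 1], [-0.0, 0.0, 0.0, 0.1, -32.1, -0.2, 1], [-0.0, 0.0, 0.0, 0.1, -32.1, -0.2, 1]]
```

```bash
python3 -m handwheel '[[0,0,0,0,-10,0,0.3],[0,0,0,0,-25,0,0.3],[0,0,0,0,-34,0,0.3],[0,0,0,0,-34,0,0.3],[0,0,0,0,-34,0,0.3]]' && python3 -m handwheel '[[0,0,0,0,-34,0,0.3],[0,0,0,0,-34,0,0.3],[0,0,0,0,-20,0,0.3],[0,0,0,0,0,0,0.3]]'
python3 - <<'E'
from h import *
plan([.567,.0897,.26],-4.5,step=35)
E
```

```text
time_s: 8.25
tcp_pos: [0.4361, -0.309, 0.1723]
tool_rot: [0.478, -0.481, 0.523, -0.516]
wrist_force: [0.9, 0.5, -4.0]
width: 0.557
time_s: 8.58
tcp_pos: [0.4362, -0.3113, 0.273]
tool_rot: [0.479, -0.479, 0.522, -0.519]
wrist_force: [0.9, 0.5, -3.9]
width: 0.551
p [ 0.4362 -0.3113  0.273 ] F [ 0.876   0.5112 -3.9411] w 0.551 t 8.58 rot [ 0.1881 -0.2501 -0.1191] dist 0.42198721429080055 n 13 q [-0.131   0.3183  0.8666  1.7738 -0.2613  1.174   0.7311]
[[0.0, -0.0, -0.0, -31.6, 1.0, 7.5, 1], [0.0, -0.0, -0.0, -31.6, 1.0, 7.5, 1], [0.0, -0.0, -0.0, -31.6, 1.0, 7.5, 1], [0.0, -0.0, -0.0, -31.6, 1.0, 7.5, 1], [0.0, -0.0, -0.0, -31.6, 1.0, 7.5, 1], [0.0, -0.0, -0.0, -31.6, 1.0, 7.5, 1], [0.0, -0.0, -0.0, -31.6, 1.0, 7.5, 1], [0.0, -0.0, -0.0, -31.6, 1.0, 7.5, 1], [0.0, -0.0, -0.0, -31.6, 1.0, 7.6, 1], [0.0, -0.0, -0.0, -31.5, 1.0, 7.6, 1], [0.0, -0.0, -0.0, -31.5, 1.0, 7.6, 1], [0.0, -0.0, -0.0, -31.5, 1.0, 7.6, 1], [0.0, -0.0, -0.0, -31.5, 1.0, 7.6, 1]]
```

```bash
python3 -m handwheel '[[0,0,0,-20,0,5,0.3],[0,0,0,-32,0,8,0.3],[0,0,0,-32,0,8,0.3],[0,0,0,-32,0,8,0.3],[0,0,0,-32,0,8,0.3]]' && python3 -m handwheel '[[0,0,0,-32,0,8,0.3],[0,0,0,-32,0,8,0.3],[0,0,0,-32,0,8,0.3],[0,0,0,-32,0,8,0.3],[0,0,0,-32,0,8,0.3]]'
python3 - <<'E'
from h import *
plan([.567,.0897,.26],-4.5,step=30)
E
```

```text
time_s: 9.0
tcp_pos: [0.4812, -0.1711, 0.2736]
tool_rot: [0.473, -0.475, 0.525, -0.525]
wrist_force: [0.6, -0.8, -4.2]
width: 0.548
time_s: 9.42
tcp_pos: [0.534, -0.0077, 0.2693]
tool_rot: [0.471, -0.476, 0.527, -0.523]
wrist_force: [0.2, -0.1, -4.0]
width: 0.549
p [ 0.534  -0.0077  0.2693] F [ 0.2429 -0.1175 -4.0091] w 0.549 t 9.42 rot [ 0.4949 -1.4458  0.0299] dist 0.10330937475369846 n 4 q [-0.6801  0.305   0.7835  1.7765 -0.2324  1.1644  0.0712]
[[0.1, -0.4, 0.0, -25.1, 2.2, 5.7, 1], [0.1, -0.4, 0.0, -25.0, 2.3, 5.9, 1], [0.1, -0.4, 0.0, -25.0, 2.3, 6.0, 1], [0.1, -0.4, 0.0, -25.0, 2.3, 6.2, 1]]
```

```bash
python3 -m handwheel '[[0.1,-0.4,0,-25,0,6,0.3],[0.1,-0.4,0,-25,0,6,0.3],[0.1,-0.4,0,-20,0,5,0.3],[0,0,0,0,0,0,0.3],[0,0,0,0,0,0,0.3]]'
python3 - <<'E'
from h import *
im,W=shot('wrist','w7');shot('scene','s7')
plan([.567,.0897,.26],-4.5,step=30)
h=cv2.cvtColor(im,cv2.COLOR_BGR2HSV)
y=(h[...,0]>22)&(h[...,0]<34)&(h[...,1]>150)&(h[...,2]>100)&(abs(W[...,2]-.022)<.01);p=W[y]
print('stripe',cv2.minAreaRect(p[:,:2].astype(np.float32)),cv2.boxPoints(cv2.minAreaRect(p[:,:2].astype(np.float32))),p[:,2].mean())
q=W.reshape(-1,3);q=q[np.isfinite(q).all(1)];x0=(.579,.152)
k=(np.hypot(q[:,0]-x0[0],q[:,1]-x0[1])<.034);a=q[k&(q[:,2]>.037)&(q[:,2]<.088)];c=q[k&(q[:,2]>.0975)&(q[:,2]<.108)]
print('C',len(a),cyl(a,.024,x0),c.mean(0))
E
```

```text
time_s: 9.83
tcp_pos: [0.5561, 0.0741, 0.2635]
tool_rot: [0.479, -0.485, 0.52, -0.514]
wrist_force: [-0.4, -0.9, -4.4]
width: 0.549
p [0.556  0.0735 0.2637] F [ 0.1468 -0.2888 -4.4124] w 0.55 t 9.93 rot [0.6543 0.4289 0.0071] dist 0.0198718119818746 n 1 q [-0.7661  0.3599  0.7448  1.7185 -0.2629  1.1774 -0.0196]
[[0.7, 0.4, 0.0, -16.9, 3.6, 9.8, 1]]
stripe ((0.7060356140136719, -0.005049914121627808), (0.17392103374004364, 0.5817853212356567), 41.98020553588867) [[ 0.4468  0.153 ]
 [ 0.836  -0.2795]
 [ 0.9653 -0.1631]
 [ 0.5761  0.2694]] 0.02301153078668407
C 0 [0.579 0.152] [0.5768 0.151  0.1026]
```

View pics/w7.png

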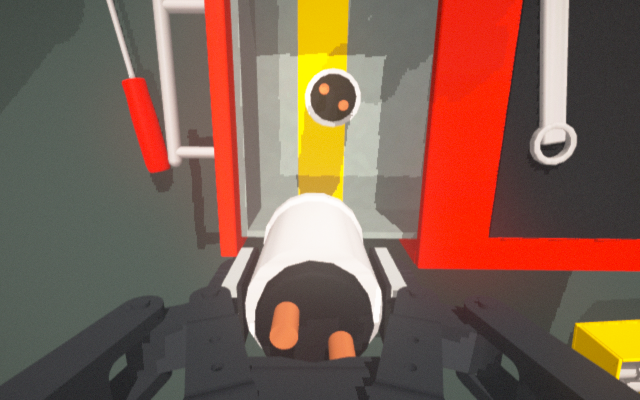

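View pics/s7.png

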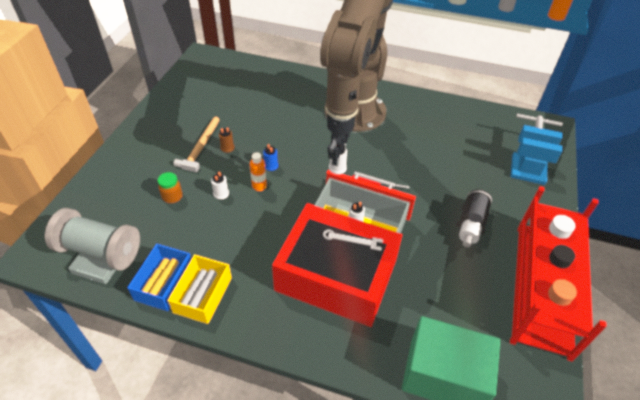

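Held A is at (313,260), C's cap is at (334,97) and the stripe lies at columns 298–348. I'll redo the stripe fit without the yellow bin, which spoiled it.

Run:
```python
from h import *
s=dict(get_state());s['tcp_pos']=[.5561,.0741,.2635]
W=cloud('wrist',np.load('pics/w7.npy'),s);im=cv2.imread('pics/w7.png')
h=cv2.cvtColor(im,cv2.COLOR_BGR2HSV)
y=(h[...,0]>22)&(h[...,0]<34)&(h[...,1]>150)&(h[...,2]>100)&(abs(W[...,2]-.022)<.01);y[:,420:]=0
for v in (10,30,50,140,160,185):
    u=np.nonzero(y[v])[0];print(v,u[[0,-1]],W[v,u[0]],W[v,u[-1]])
a=np.array([(W[v,np.nonzero(y[v])[0][0]]+W[v,np.nonzero(y[v])[0][-1]])/2 for v in [*range(5,60,3),*range(135,188,3)]])
l=cv2.fitLine(a[:,:2].astype(np.float32),cv2.DIST_HUBER,0,.01,.01).ravel();print('stripe centre line',l,np.degrees(np.arctan(l[0]/l[1])))
c=np.array([.5768,.151]);f=l[2:]+l[:2]*np.dot(c-l[2:],l[:2]);print('C off line',c-f,'foot',f)
d=l[:2]*np.sign(l[1])
for t in(-.065,.065):print(t,f+d*t)
# inner walls
for v,u0,u1 in((20,225,440),):
    print([ (u,W[v,u].round(3)) for u in range(u0,u1,15)])
print('right wall',[ (v,W[v,270].round(3)) for v in range(180,250,10)])
```

```text
10 [298 347] [0.551  0.2389 0.0214] [0.5993 0.2348 0.0232]
30 [298 346] [0.5495 0.2204 0.0232] [0.5974 0.2167 0.0241]
50 [298 345] [0.548  0.202  0.0232] [0.5956 0.1985 0.023 ]
140 [298 343] [0.5405 0.1121 0.0232] [0.589  0.1087 0.0239]
160 [298 343] [0.5386 0.0904 0.0227] [0.5879 0.0872 0.0242]
185 [338 342] [0.581  0.0595 0.0232] [0.5855 0.0591 0.0228]
stripe centre line [0.0785 0.9969 0.5668 0.1319] 4.502847
C off line [ 0.0085 -0.0007] foot [0.5683 0.1517]
-0.065 [0.5632 0.0869]
0.065 [0.5734 0.2165]
[(225, array([0.499, 0.211, 0.121])), (240, array([0.506, 0.216, 0.095])), (255, array([0.507, 0.233, 0.022])), (270, array([0.522, 0.231, 0.023])), (285, array([0.537, 0.23 , 0.024])), (300, array([0.552, 0.229, 0.024])), (315, array([0.567, 0.228, 0.023])), (330, array([0.582, 0.227, 0.022])), (345, array([0.597, 0.226, 0.023])), (360, array([0.612, 0.225, 0.022])), (375, array([0.627, 0.224, 0.022])), (390, array([0.642, 0.223, 0.022])), (405, array([0.656, 0.222, 0.023])), (420, array([0.671, 0.221, 0.022])), (435, array([0.686, 0.219, 0.023]))]
right wall [(180, array([0.505, 0.07 , 0.022])), (190, array([0.504, 0.059, 0.023])), (200, array([0.503, 0.047, 0.022])), (210, array([0.504, 0.039, 0.033])), (220, array([0.535, 0.088, 0.236])), (230, array([0.537, 0.087, 0.25 ])), (240, array([0.541, 0.092, 0.276]))]
```

```bash
python3 -m handwheel '[[0.6,0.4,0,-14,8,8,0.3],[0,0,0,0,0,0,0.3]]'
python3 - <<'E'
from h import *
plan([.565,.087,.1],-4.5,step=30)
E
```

```text
time_s: 10.1
tcp_pos: [0.565, 0.0849, 0.2554]
tool_rot: [0.479, -0.479, 0.52, -0.52]
wrist_force: [-0.7, 1.5, -4.6]
width: 0.549
p [0.565  0.0849 0.2554] F [-0.6571  1.5075 -4.5973] w 0.549 t 10.1 rot [ 0.0069 -0.242   0.0048] dist 0.15539520840081117 n 6 q [-0.7738  0.3795  0.7396  1.7152 -0.2764  1.1546 -0.0394]
[[0.0, -0.0, 0.0, -0.3, 25.9, -0.0, 1], [0.0, -0.0, 0.0, -0.3, 25.9, -0.0, 1], [0.0, -0.0, 0.0, -0.3, 25.9, -0.0, 1], [0.0, -0.0, 0.0, -0.3, 25.9, -0.0, 1], [0.0, -0.0, 0.0, -0.3, 25.9, -0.0, 1], [0.0, -0.0, 0.0, -0.3, 25.9, -0.0, 1]]
```

```bash
python3 -m handwheel '[[0,0,0,-1,20,0,0.3],[0,0,0,0,25,0,0.3],[0,0,0,0,25,0,0.3],[0,0,0,0,15,0,0.3],[0,0,0,0,0,0,0.3]]'
python3 - <<'E'
from h import *
plan([.565,.087,.1],-4.5,step=20)
E
```

```text
time_s: 10.52
tcp_pos: [0.5667, 0.081, 0.1684]
tool_rot: [-0.478, 0.475, -0.521, 0.524]
wrist_force: [-1.0, 0.6, -3.1]
width: 0.545
p [0.5667 0.081  0.1684] F [-0.9674  0.5693 -3.1314] w 0.545 t 10.52 rot [-0.2782 -0.7366 -0.0036] dist 0.06867403588852306 n 4 q [-0.7246  0.4677  0.6931  1.8275 -0.356   0.9691  0.028 ]
[[-0.1, -0.2, -0.0, -1.5, 17.1, -0.6, 1], [-0.1, -0.2, -0.0, -1.5, 17.1, -0.6, 1], [-0.1, -0.2, -0.0, -1.5, 17.1, -0.6, 1], [-0.1, -0.2, -0.0, -1.5, 17.1, -0.6, 1]]
```

```bash
python3 -m handwheel '[[-0.3,-0.7,0,-6,12,-2,0.3],[0,0,0,0,20,0,0.3],[0,0,0,0,18,0,0.3],[0,0,0,0,14,0,0.3],[0,0,0,0,0,0,0.3]]'
python3 - <<'E'
from h import *
plan([.565,.087,.06],-4.5,step=20)
E
```

```text
time_s: 10.93
tcp_pos: [0.5674, 0.0866, 0.1038]
tool_rot: [-0.481, 0.478, -0.519, 0.52]
wrist_force: [-0.0, -0.5, -3.9]
width: 0.554
p [0.5674 0.0866 0.1038] F [-0.0125 -0.489  -3.894 ] w 0.554 t 10.93 rot [-0.1956 -0.1008 -0.1006] dist 0.04390546615255433 n 3 q [-0.6837  0.5485  0.6335  1.8839 -0.4275  0.8433  0.0889]
[[-0.1, -0.0, -0.0, -0.1, 14.6, -0.9, 1], [-0.1, -0.0, -0.0, -0.1, 14.6, -0.8, 1], [-0.1, -0.0, -0.0, -0.1, 14.6, -0.8, 1]]
```

Next comes the slow final descent, expecting contact near TCP z of 0.057.

```bash
python3 -m handwheel '[[-0.2,-0.1,-0.1,0,13,-2.5,0.3],[0,0,0,0,12,0,0.3],[0,0,0,0,9,0,0.3],[0,0,0,0,4,0,0.3],[0,0,0,0,0,0,0.3]]'
python3 - <<'E'
from h import *
plan([.565,.087,.057],-4.5,step=20)
E
```

```text
time_s: 11.35
tcp_pos: [0.5668, 0.0875, 0.0646]
tool_rot: [-0.481, 0.479, -0.519, 0.519]
wrist_force: [0.1, -0.4, -3.5]
width: 0.552
p [0.5668 0.0875 0.0646] F [ 0.1167 -0.3504 -3.5196] w 0.552 t 11.35 rot [-0.1766  0.0584 -0.0803] dist 0.007863520647980418 n 1 q [-0.6546  0.5998  0.5923  1.913  -0.4725  0.7668  0.1264]
[[-0.2, 0.1, -0.1, 0.7, 7.6, -1.8, 1]]
```

```bash
python3 -m handwheel '[[-0.2,0,-0.1,0.5,4,-1.5,0.3],[0,0,0,0,2,0,0.3],[0,0,0,0,2,0,0.3],[0,0,0,0,0,0,0.3]]'
python3 - <<'E'
from h import *
plan([.565,.087,.057],-4.5,step=20)
E
```

```text
time_s: 11.68
tcp_pos: [0.5661, 0.0871, 0.0568]
tool_rot: [-0.48, 0.48, -0.519, 0.519]
wrist_force: [0.5, 0.2, -4.1]
width: 0.549
p [0.5661 0.0871 0.0568] F [ 0.5204  0.2246 -4.1041] w 0.549 t 11.68 rot [-0.0501  0.0521 -0.0009] dist 0.0011231704408539748 n 1 q [-0.6488  0.611   0.5845  1.9176 -0.4804  0.7541  0.133 ]
[[-0.1, 0.1, -0.0, 0.2, -0.2, -1.1, 1]]
```

Still 4 N of weight, so there is no contact yet. I'll go down in 1 mm steps.

```bash
for i in 1 2; do :; done; python3 -m handwheel '[[0,0,0,0,1.5,-0.5,0.3],[0,0,0,0,0.5,0,0.3]]'; python3 -m handwheel '[[0,0,0,0,1.5,0,0.3],[0,0,0,0,0.5,0,0.3]]'
```

```text
time_s: 11.85
tcp_pos: [0.5675, 0.0871, 0.0566]
tool_rot: [-0.482, 0.479, -0.518, 0.52]
wrist_force: [-0.2, -0.9, -4.3]
width: 0.553
time_s: 12.02
tcp_pos: [0.5693, 0.087, 0.0566]
tool_rot: [-0.483, 0.477, -0.518, 0.521]
wrist_force: [0.6, -0.7, -3.7]
width: 0.549
```

Run:
```python
from h import *
plan([.565,.087,.053],-4.5,step=20)
shot('wrist','w8')
```

```text
p [0.5693 0.087  0.0566] F [ 0.608  -0.6758 -3.739 ] w 0.549 t 12.02 rot [-0.4769  0.0143 -0.1535] dist 0.005634775403423849 n 1 q [-0.6457  0.6111  0.5825  1.9168 -0.4844  0.7467  0.1364]
[[-0.5, 0.0, -0.2, 0.3, 3.6, -4.3, 1]]
```

View pics/w8.png

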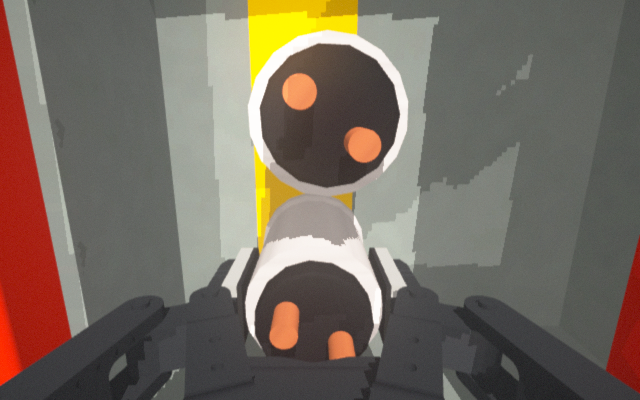

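A is at (315,300), centred on the stripe; C stands ahead at (330,115). I'll correct the small drift and go down a little more.

```bash
python3 -m handwheel '[[-0.5,0,-0.2,0.3,3,-4.3,0.3],[0,0,0,0,0,0,0.3]]'
python3 - <<'E'
from h import *
plan([.565,.087,.053],-4.5,step=20)
E
```

```text
time_s: 12.23
tcp_pos: [0.5697, 0.0873, 0.0572]
tool_rot: [-0.482, 0.477, -0.517, 0.521]
wrist_force: [-0.3, 0.3, -4.5]
width: 0.549
p [0.5697 0.0873 0.0572] F [-0.3     0.3035 -4.5194] w 0.549 t 12.23 rot [-0.4925 -0.0049 -0.1047] dist 0.0063522767529938596 n 1 q [-0.6474  0.611   0.5839  1.9154 -0.4832  0.7483  0.1342]
[[-0.5, -0.0, -0.1, 0.7, 4.2, -4.7, 1]]
```

Run:
```python
from h import *
a,_=shot('scene','s8');b,_=shot('side','d8')
c=cv2.resize(a[120:300,250:450],None,fx=4,fy=4)[:300*2,:800]
cv2.imwrite('pics/s8c.png',cv2.resize(c,(660,594)))
s=get_state();print(np.array(s['tau']),np.array(s['moment']),np.array(s['qvel']))
```

```text
[  0.0475 -65.9275  11.8843 -22.7146   0.0247  -0.0149  -0.0132] [ 0.1134 -0.5395 -0.0026] [-0.0001  0.0105 -0.0074  0.0121 -0.0041 -0.0091  0.0025]
```

View pics/s8c.png

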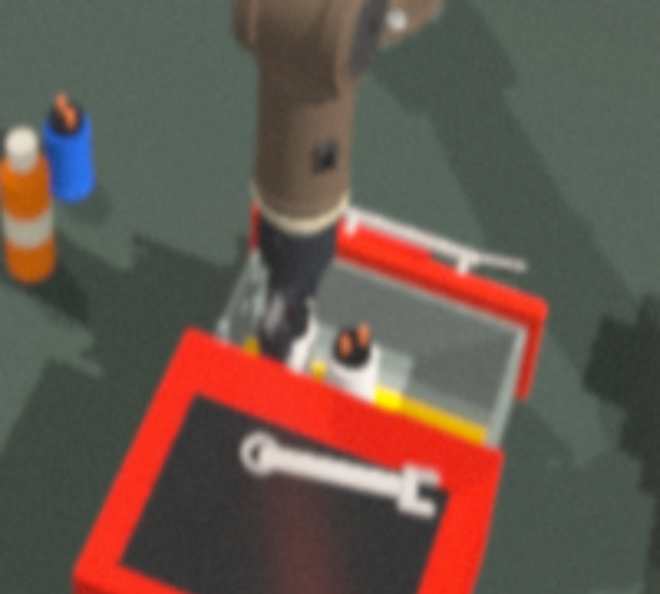

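View pics/d8.png

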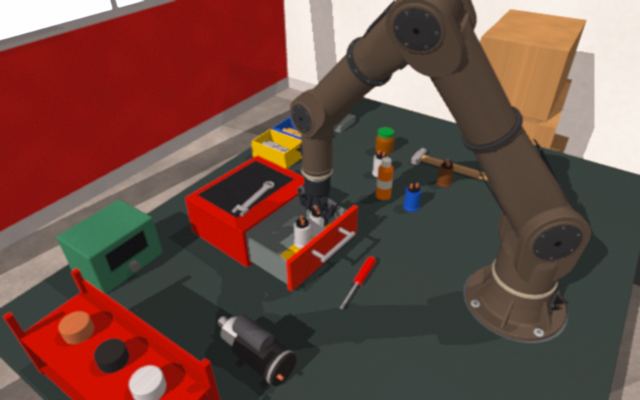

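```bash
python3 -m handwheel '[[-0.5,0,-0.1,0,2,-2.5,0.3],[0,0,0,0,2,-2,0.3]]'
python3 - <<'E'
from h import *
plan([.565,.087,.053],-4.5,step=20)
capture('side')
plan([.565,.087,.053],-4.5,step=20)
E
```

```text
time_s: 12.5
tcp_pos: [0.5692, 0.0873, 0.0563]
tool_rot: [-0.482, 0.478, -0.518, 0.521]
wrist_force: [-0.7, -0.9, 27.0]
width: 0.549
p [0.5692 0.0873 0.0563] F [-0.7345 -0.9175 26.9643] w 0.549 t 12.5 rot [-0.403  -0.0341 -0.0976] dist 0.00529149066536862 n 1 q [-0.647   0.6125  0.5833  1.916  -0.4843  0.7481  0.1346]
[[-0.4, -0.0, -0.1, 0.7, 3.2, -4.1, 1]]
p [0.5691 0.0874 0.0563] F [ 0.2222 -0.2606 19.6017] w 0.551 t 12.55 rot [-0.4401 -0.0372 -0.1154] dist 0.0053393554103499975 n 1 q [-0.647   0.612   0.5832  1.9166 -0.4845  0.7472  0.1348]
[[-0.4, -0.0, -0.1, 0.7, 3.3, -4.1, 1]]
```

Contact: about 20 N on the floor. I'll relieve it and release.

```bash
python3 -m handwheel '[[0,0,0,0,0,0,0.3],[0,0,0,0,0,0,0.6]]'; python3 -m handwheel '[[0,0,0,0,0,0,0.75],[0,0,0,0,0,0,0.75],[0,0,0,0,0,0,0.75]]'
python3 - <<'E'
from h import *
shot('wrist','w9')
plan([.569,.087,.25],-4.5,step=30)
E
```

```text
time_s: 12.72
tcp_pos: [0.5695, 0.0873, 0.057]
tool_rot: [-0.482, 0.477, -0.518, 0.521]
wrist_force: [-0.8, 0.3, 0.2]
width: 0.6
time_s: 12.97
tcp_pos: [0.5685, 0.0874, 0.056]
tool_rot: [-0.482, 0.478, -0.518, 0.521]
wrist_force: [0.2, -0.1, -0.2]
width: 0.752
p [0.5684 0.0874 0.056 ] F [-0.7294 -0.139  -0.6043] w 0.75 t 13.02 rot [-0.3642 -0.0359 -0.1085] dist 0.1940214290980285 n 7 q [-0.6469  0.6121  0.5825  1.9174 -0.4842  0.7474  0.1345]
[[-0.1, -0.0, -0.0, 0.0, -27.7, 0.3, 1], [-0.1, -0.0, -0.0, 0.0, -27.7, 0.2, 1], [-0.1, -0.0, -0.0, 0.0, -27.7, 0.2, 1], [-0.1, -0.0, -0.0, 0.0, -27.7, 0.2, 1], [-0.1, -0.0, -0.0, 0.0, -27.7, 0.2, 1], [-0.1, -0.0, -0.0, 0.0, -27.7, 0.1, 1], [-0.1, -0.0, -0.0, 0.0, -27.7, 0.1, 1]]
```

View pics/w9.png

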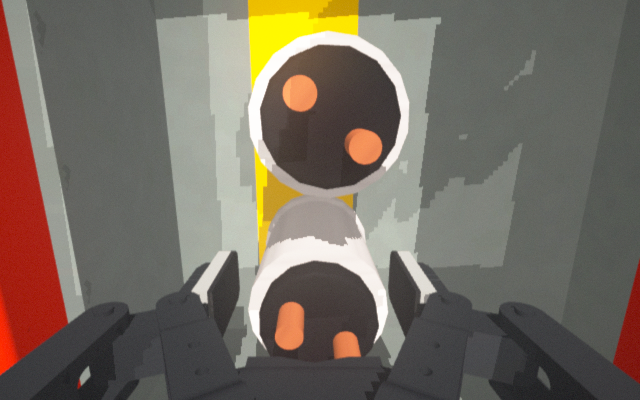

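A stands at (318,310) with the pads clear on both sides. Next: up, then over to B.

```bash
python3 -m handwheel '[[0,0,0,0,-12,0,0.75],[0,0,0,0,-25,0,0.75],[0,0,0,0,-30,0,0.75],[0,0,0,0,-35,0,0.75],[0,0,0,0,-35,0,0.75]]' && python3 -m handwheel '[[0,0,0,0,-35,0,1],[0,0,0,0,-25,0,1]]'
python3 - <<'E'
from h import *
plan([.582,-.3,.25],-4.5,step=35)
E
```

```text
time_s: 13.43
tcp_pos: [0.5619, 0.0862, 0.1924]
tool_rot: [0.476, -0.483, 0.521, -0.519]
wrist_force: [1.1, 0.6, 0.0]
width: 0.748
time_s: 13.6
tcp_pos: [0.5621, 0.0854, 0.2584]
tool_rot: [0.476, -0.482, 0.521, -0.519]
wrist_force: [0.8, 0.5, 1.4]
width: 0.994
p [0.5621 0.0854 0.2584] F [0.7844 0.4786 1.3504] w 0.994 t 13.6 rot [ 0.4376 -0.2088  0.3142] dist 0.3860156938845977 n 12 q [-0.784   0.3793  0.7493  1.7103 -0.2728  1.1697 -0.0425]
[[0.0, -0.0, 0.0, 31.9, 0.8, 4.3, 1], [0.0, -0.0, 0.0, 31.9, 0.8, 4.3, 1], [0.0, -0.0, 0.0, 31.9, 0.8, 4.3, 1], [0.0, -0.0, 0.0, 31.9, 0.8, 4.3, 1], [0.0, -0.0, 0.0, 31.9, 0.8, 4.3, 1], [0.0, -0.0, 0.0, 31.9, 0.8, 4.2, 1], [0.0, -0.0, 0.0, 31.9, 0.8, 4.2, 1], [0.0, -0.0, 0.0, 31.9, 0.8, 4.2, 1], [0.0, -0.0, 0.0, 31.9, 0.7, 4.2, 1], [0.0, -0.0, 0.0, 31.9, 0.7, 4.2, 1], [0.0, -0.0, 0.0, 31.9, 0.7, 4.2, 1], [0.0, -0.0, 0.0, 31.9, 0.7, 4.2, 1]]
```

```bash
python3 -m handwheel '[[0,0,0,32,0,4,1],[0,0,0,32,0,4,1],[0,0,0,32,0,4,1],[0,0,0,32,0,4,1],[0,0,0,32,0,4,1]]' && python3 -m handwheel '[[0,0,0,32,0,4,1],[0,0,0,32,0,4,1],[0,0,0,32,0,4,1],[0,0,0,32,0,4,1],[0,0,0,32,0,4,1]]'
python3 - <<'E'
from h import *
plan([.582,-.305,.25],-4.5,step=30)
E
```

```text
time_s: 14.02
tcp_pos: [0.5734, -0.0714, 0.2705]
tool_rot: [-0.485, 0.481, -0.515, 0.517]
wrist_force: [0.8, 0.9, -0.5]
width: 1.0
time_s: 14.43
tcp_pos: [0.5807, -0.2404, 0.2749]
tool_rot: [-0.486, 0.481, -0.515, 0.517]
wrist_force: [1.1, -0.3, 1.3]
width: 0.997
p [ 0.5807 -0.2404  0.2749] F [ 1.116 -0.273  1.259] w 0.997 t 14.43 rot [-0.4045  0.7178 -0.1587] dist 0.06926155037050824 n 3 q [-0.1902  0.4757  0.7698  1.549  -0.3482  1.2517  0.5666]
[[-0.1, 0.2, -0.1, 21.5, 8.3, 1.8, 1], [-0.1, 0.2, -0.1, 21.5, 8.3, 1.9, 1], [-0.1, 0.2, -0.1, 21.4, 8.3, 2.0, 1]]
```

```bash
python3 -m handwheel '[[-0.1,0.2,-0.1,28,8,2,1],[-0.1,0.2,-0.1,28,10,2,1],[-0.1,0.2,-0.1,20,20,2,1],[0,0,0,0,0,0,1]]'
python3 - <<'E'
from h import *
im,W=shot('wrist','w10')
x0=(.582,-.3225);q=W.reshape(-1,3);q=q[np.isfinite(q).all(1)]
k=(np.hypot(q[:,0]-x0[0],q[:,1]-x0[1])<.04);a=q[k&(q[:,2]>.012)&(q[:,2]<.066)];c=q[k&(q[:,2]>.074)&(q[:,2]<.1)]
print('B',len(a),len(a)>9 and cyl(a,.024,x0),'cap',len(c),c.mean(0))
plan([.582,-.3225,.12],-4.5,step=30)
E
```

```text
time_s: 14.77
tcp_pos: [0.5778, -0.3299, 0.2403]
tool_rot: [-0.476, 0.479, -0.518, 0.524]
wrist_force: [-1.1, 0.8, -1.5]
width: 1.0
B 213 [ 0.5824 -0.3224] cap 1470 [ 0.5825 -0.321   0.0819]
p [ 0.5786 -0.3291  0.2423] F [-0.0232  0.4582  0.6766] w 1.002 t 14.82 rot [-0.3286 -0.455   0.5135] dist 0.12254918489306688 n 5 q [-0.0264  0.5656  0.7538  1.4991 -0.3956  1.2251  0.6941]
[[-0.1, -0.1, 0.1, -1.6, 24.5, 0.4, 1], [-0.1, -0.1, 0.1, -1.5, 24.5, 0.5, 1], [-0.1, -0.1, 0.1, -1.5, 24.5, 0.5, 1], [-0.1, -0.1, 0.1, -1.4, 24.5, 0.5, 1], [-0.1, -0.1, 0.1, -1.4, 24.5, 0.5, 1]]
```

View pics/w10.png

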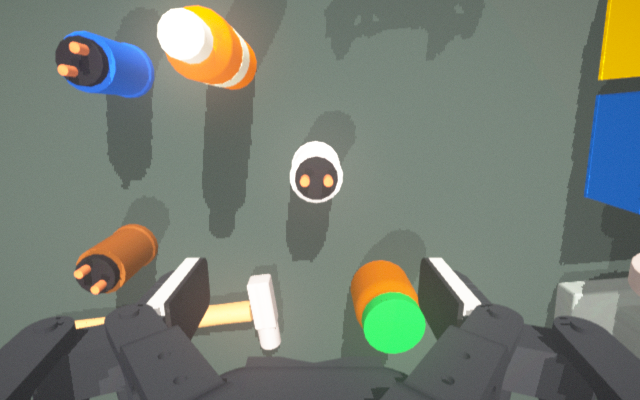

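B is at (317,170), world (0.5825,-0.322). The jar, hammer and can are clear of the fingers, so I'll descend.

```bash
python3 -m handwheel '[[-0.3,-0.4,0.5,-6,20,2,1],[0,0,0,0,30,0,1],[0,0,0,0,30,0,1],[0,0,0,0,20,0,1],[0,0,0,0,0,0,1]]'
python3 - <<'E'
from h import *
plan([.5825,-.322,.06],-4.5,step=30)
E
```

```text
time_s: 15.23
tcp_pos: [0.5848, -0.321, 0.1466]
tool_rot: [-0.482, 0.479, -0.516, 0.521]
wrist_force: [-0.3, -0.3, 0.1]
width: 0.998
p [ 0.5848 -0.321   0.1466] F [-0.2689 -0.2766  0.0533] w 0.998 t 15.23 rot [-0.4879  0.0946  0.0401] dist 0.08660346065605495 n 3 q [-0.0045  0.6484  0.695   1.607  -0.4665  1.0492  0.7477]
[[-0.2, 0.0, 0.0, 0.4, 28.8, -1.0, 1], [-0.2, 0.0, 0.0, 0.4, 28.9, -0.9, 1], [-0.2, 0.0, 0.0, 0.4, 28.9, -0.8, 1]]
```

```bash
python3 -m handwheel '[[-0.4,0,0,0.5,25,-2,1],[0,0,0,0,28,0,1],[0,0,0,0,28,0,1],[0,0,0,0,18,0,1],[0,0,0,0,3,0,1]]'
python3 - <<'E'
from h import *
plan([.5825,-.322,.032],-4.5,step=30)
E
```

```text
time_s: 15.65
tcp_pos: [0.5905, -0.3178, 0.0521]
tool_rot: [-0.485, 0.48, -0.513, 0.521]
wrist_force: [-0.5, 0.1, -1.2]
width: 1.001
p [ 0.5905 -0.3178  0.0521] F [-0.4663  0.1363 -1.2311] w 1.001 t 15.65 rot [-0.7105  0.5305  0.0806] dist 0.022037584547209367 n 1 q [ 0.032   0.7516  0.6221  1.6739 -0.5464  0.8833  0.8085]
[[-0.7, 0.5, 0.1, 4.7, 20.0, -8.0, 1]]
```

```bash
python3 -m handwheel '[[-0.7,0.5,0.1,4.5,5,-8,1],[0,0,0,0,8,0,1],[0,0,0,0,6,0,1],[0,0,0,0,0,0,1]]'
python3 - <<'E'
from h import *
plan([.5825,-.322,.032],-4.5,step=30)
E
```

```text
time_s: 15.98
tcp_pos: [0.585, -0.3218, 0.0376]
tool_rot: [-0.482, 0.48, -0.517, 0.52]
wrist_force: [-0.3, 0.2, -0.3]
width: 1.004
p [ 0.585  -0.3218  0.0376] F [-0.3114  0.1533 -0.2906] w 1.004 t 15.98 rot [-0.2671  0.1376  0.0436] dist 0.006175319276240048 n 1 q [ 0.0446  0.7692  0.6141  1.6826 -0.5559  0.8659  0.818 ]
[[-0.3, 0.1, 0.0, 0.4, 5.6, -2.5, 1]]
```

```bash
python3 -m handwheel '[[-0.3,0.1,0,0.4,5,-3,1],[0,0,0,0,1,0,0.7],[0,0,0,0,0,0,0.3],[0,0,0,0,0,0,0.3],[0,0,0,0,0,0,0.3]]' 40; python3 -m handwheel '[[0,0,0,0,0,0,0.3],[0,0,0,0,0,0,0.3]]';python3 - <<'E'
from h import *
plan([.5825,-.322,.26],-4.5,step=30)
E
```

```text
time_s: 16.4
tcp_pos: [0.5827, -0.323, 0.0337]
tool_rot: [-0.48, 0.48, -0.518, 0.52]
wrist_force: [-1.7, -0.1, 1.3]
width: 0.55
time_s: 16.57
tcp_pos: [0.5827, -0.323, 0.0337]
tool_rot: [-0.48, 0.48, -0.518, 0.52]
wrist_force: [-0.1, -0.3, -1.1]
width: 0.548
p [ 0.5827 -0.323   0.0337] F [-0.0526 -0.3347 -1.0966] w 0.548 t 16.57 rot [-0.1083 -0.0006  0.1009] dist 0.2262536284638672 n 8 q [ 0.0471  0.7735  0.6128  1.6866 -0.5576  0.8601  0.8199]
[[-0.0, -0.0, 0.0, -0.1, -28.3, 0.0, 1], [-0.0, -0.0, 0.0, -0.1, -28.3, 0.0, 1], [-0.0, -0.0, 0.0, -0.1, -28.3, 0.0, 1], [-0.0, -0.0, 0.0, -0.1, -28.3, 0.0, 1], [-0.0, -0.0, 0.0, -0.1, -28.3, -0.0, 1], [-0.0, -0.0, 0.0, -0.1, -28.3, -0.0, 1], [-0.0, -0.0, 0.0, -0.1, -28.3, -0.0, 1], [-0.0, -0.0, 0.0, -0.1, -28.3, -0.0, 1]]
```

```bash
python3 -m handwheel '[[0,0,0,0,-10,0,0.3],[0,0,0,0,-25,0,0.3],[0,0,0,0,-34,0,0.3],[0,0,0,0,-34,0,0.3],[0,0,0,0,-34,0,0.3]]' && python3 -m handwheel '[[0,0,0,0,-34,0,0.3],[0,0,0,0,-34,0,0.3],[0,0,0,0,-20,0,0.3],[0,0,0,0,0,0,0.3]]'
python3 - <<'E'
from h import *
plan([.574,.2165,.26],-4.5,step=35)
E
```

```text
time_s: 16.98
tcp_pos: [0.5769, -0.318, 0.1665]
tool_rot: [0.477, -0.483, 0.525, -0.513]
wrist_force: [1.1, -0.2, -4.6]
width: 0.553
time_s: 17.32
tcp_pos: [0.5783, -0.3198, 0.2673]
tool_rot: [0.478, -0.481, 0.523, -0.516]
wrist_force: [0.4, -0.4, -3.8]
width: 0.554
p [ 0.5783 -0.3198  0.2673] F [ 0.3801 -0.4227 -3.8396] w 0.554 t 17.32 rot [ 0.6234 -0.1087 -0.1531] dist 0.5363358380384867 n 16 q [-0.0367  0.5531  0.7628  1.4555 -0.3827  1.2979  0.6779]
[[0.0, -0.0, -0.0, -33.4, 0.6, -3.0, 1], [0.0, -0.0, -0.0, -33.4, 0.6, -3.0, 1], [0.0, -0.0, -0.0, -33.4, 0.6, -3.0, 1], [0.0, -0.0, -0.0, -33.4, 0.6, -2.9, 1], [0.0, -0.0, -0.0, -33.4, 0.5, -2.9, 1], [0.0, -0.0, -0.0, -33.4, 0.5, -2.9, 1], [0.0, -0.0, -0.0, -33.4, 0.5, -2.9, 1], [0.0, -0.0, -0.0, -33.4, 0.5, -2.9, 1], [0.0, -0.0, -0.0, -33.4, 0.5, -2.9, 1], [0.0, -0.0, -0.0, -33.4, 0.5, -2.9, 1], [0.0, -0.0, -0.0, -33.4, 0.5, -2.9, 1], [0.0, -0.0, -0.0, -33.4, 0.5, -2.9, 1], [0.0, -0.0, -0.0, -33.4, 0.5, -2.9, 1], [0.0, -0.0, -0.0, -33.4, 0.5, -2.9, 1], [0.0, -0.0, -0.0, -33.4, 0.5, -2.9, 1], [0.0, -0.0, -0.0, -33.4, 0.5, -2.9, 1]]
```

```bash
python3 -m handwheel '[[0,0,0,-20,0,-2,0.3],[0,0,0,-33,0,-3,0.3],[0,0,0,-33,0,-3,0.3],[0,0,0,-33,0,-3,0.3],[0,0,0,-33,0,-3,0.3]]' && python3 -m handwheel '[[0,0,0,-33,0,-3,0.3],[0,0,0,-33,0,-3,0.3],[0,0,0,-33,0,-3,0.3],[0,0,0,-25,0,-3,0.3],[0,0,0,0,0,0,0.3]]'
python3 - <<'E'
from h import *
plan([.574,.2165,.26],-4.5,step=35)
im,W=shot('wrist','w11')
h=cv2.cvtColor(im,cv2.COLOR_BGR2HSV)
y=(h[...,0]>22)&(h[...,0]<34)&(h[...,1]>150)&(h[...,2]>100)&(abs(W[...,2]-.022)<.01);y[:,450:]=0
p=W[y];r=cv2.minAreaRect(p[:,:2].astype(np.float32));print(r,cv2.boxPoints(r),p[:,2].mean())
q=W.reshape(-1,3);q=q[np.isfinite(q).all(1)]
for n,x0 in(('C',(.577,.151)),('A',(.569,.087))):
    k=(np.hypot(q[:,0]-x0[0],q[:,1]-x0[1])<.034);c=q[k&(q[:,2]>.098)&(q[:,2]<.109)];print(n,len(c),c.mean(0) if len(c) else '')
E
```

```text
time_s: 17.73
tcp_pos: [0.5716, -0.1724, 0.2644]
tool_rot: [0.471, -0.479, 0.526, -0.521]
wrist_force: [1.3, 1.1, -4.4]
width: 0.554
time_s: 18.15
tcp_pos: [0.566, -0.0313, 0.2559]
tool_rot: [0.471, -0.484, 0.528, -0.514]
wrist_force: [0.5, 0.7, -5.9]
width: 0.551
p [ 0.566  -0.0313  0.2559] F [ 0.4552  0.745  -5.893 ] w 0.551 t 18.15 rot [ 1.5015 -0.528  -0.0282] dist 0.24791498383401883 n 8 q [-0.5884  0.3974  0.779   1.7041 -0.2958  1.19    0.1825]
[[0.2, -0.1, -0.0, -30.9, -0.5, -1.7, 1], [0.2, -0.1, -0.0, -30.9, -0.5, -1.7, 1], [0.2, -0.1, -0.0, -30.9, -0.5, -1.7, 1], [0.2, -0.1, -0.0, -30.9, -0.5, -1.6, 1], [0.2, -0.1, -0.0, -30.9, -0.5, -1.6, 1], [0.2, -0.1, -0.0, -30.9, -0.5, -1.5, 1], [0.2, -0.1, -0.0, -30.9, -0.5, -1.5, 1], [0.2, -0.1, -0.0, -31.0, -0.5, -1.5, 1]]
((0.5647575259208679, 0.08773688226938248), (0.10510226339101791, 0.04882565513253212), 85.70858001708984) [[0.5365 0.0372]
 [0.5852 0.0335]
 [0.593  0.1383]
 [0.5443 0.142 ]] 0.02311340012372208
C 0 
A 1815 [0.5712 0.0869 0.1026]
```

View pics/w11.png

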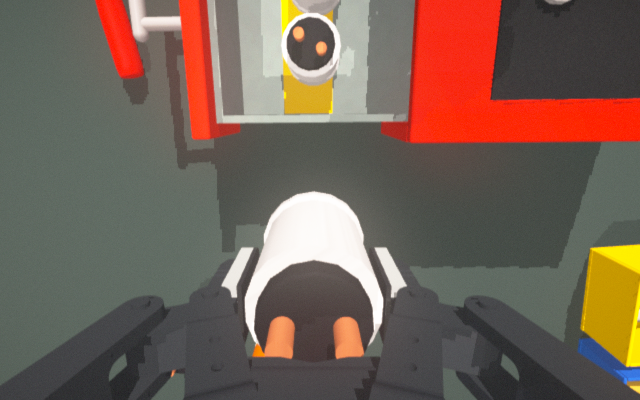

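A stands at (311,45) in this view, 6.5 mm behind the stripe's centre, about 64 mm from C. Next I carry B to the left place (0.575,0.2155).

```bash
python3 -m handwheel '[[0.3,0,0,-25,-2,-1,0.3],[0.3,0,0,-33,-2,-1,0.3],[0.3,0,0,-33,-1,-1,0.3],[0.3,0,0,-33,0,-1,0.3],[0.3,0,0,-33,0,-1,0.3]]' && python3 -m handwheel '[[0,0,0,-33,0,-1,0.3],[0,0,0,-33,0,-1,0.3],[0,0,0,-24,0,0,0.3],[0,0,0,0,0,0,0.3]]'
python3 - <<'E'
from h import *
plan([.575,.2155,.2],-4.5,step=35)
E
```

```text
time_s: 18.62
tcp_pos: [0.5726, 0.1138, 0.2563]
tool_rot: [-0.469, 0.475, -0.525, 0.528]
wrist_force: [0.2, 0.3, -5.0]
width: 0.553
time_s: 18.95
tcp_pos: [0.578, 0.2122, 0.2504]
tool_rot: [-0.468, 0.478, -0.525, 0.525]
wrist_force: [-0.5, 0.3, -5.2]
width: 0.549
p [0.578  0.2122 0.2504] F [-0.4546  0.3291 -5.228 ] w 0.549 t 18.95 rot [ 0.5144 -1.4803  0.5809] dist 0.05056940951761513 n 2 q [-0.9284  0.4771  0.7379  1.6002 -0.3297  1.2073 -0.2285]
[[0.3, -0.7, 0.3, -1.8, 25.2, -1.4, 1], [0.3, -0.7, 0.3, -1.6, 25.2, -1.5, 1]]
```

```bash
python3 -m handwheel '[[0.5,-1.5,0.5,-2.5,15,-3,0.3],[0,0,0,0,25,0,0.3],[0,0,0,0,25,0,0.3],[0,0,0,0,12,0,0.3],[0,0,0,0,0,0,0.3]]'
python3 - <<'E'
from h import *
plan([.575,.2155,.11],-4.5,step=35)
im,W=shot('wrist','w12')
E
```

```text
time_s: 19.37
tcp_pos: [0.5744, 0.2114, 0.1662]
tool_rot: [-0.478, 0.482, -0.518, 0.52]
wrist_force: [-0.5, 0.5, -4.8]
width: 0.554
p [0.5744 0.2114 0.1662] F [-0.4681  0.5464 -4.8063] w 0.554 t 19.37 rot [0.1098 0.0905 0.3581] dist 0.056400846629232976 n 2 q [-0.9002  0.5413  0.6879  1.7215 -0.3868  1.0242 -0.1535]
[[0.1, 0.0, 0.2, -2.2, 28.1, 0.2, 1], [0.1, 0.0, 0.2, -2.1, 28.1, 0.2, 1]]
```

```bash
python3 -m handwheel '[[0,0,0.4,-4.5,15,0,0.3],[0,0,0,0,20,0,0.3],[0,0,0,0,18,0,0.3],[0,0,0,0,12,0,0.3],[0,0,0,0,0,0,0.3]]'
python3 - <<'E'
from h import *
plan([.575,.2155,.065],-4.5,step=35)
E
```

```text
time_s: 19.83
tcp_pos: [0.5788, 0.2118, 0.1039]
tool_rot: [-0.481, 0.478, -0.519, 0.521]
wrist_force: [-0.2, -0.4, -5.5]
width: 0.552
p [0.5788 0.2118 0.1039] F [-0.2287 -0.3862 -5.4557] w 0.552 t 19.83 rot [-0.2477 -0.2071 -0.1024] dist 0.03930242168755913 n 2 q [-0.8601  0.6116  0.639   1.7767 -0.4526  0.8994 -0.1037]
[[-0.1, -0.1, -0.1, -1.6, 19.5, -2.2, 1], [-0.1, -0.1, -0.1, -1.7, 19.5, -2.1, 1]]
```

View pics/w12.png

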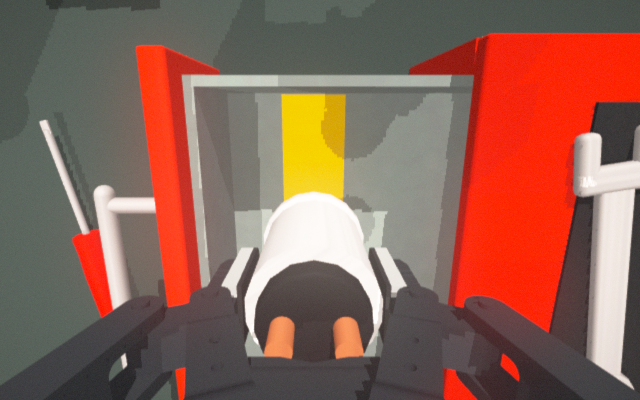

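B at (313,250) hangs over the stripe (columns 282–346). I'll correct 4 mm and lower slowly.

```bash
python3 -m handwheel '[[-0.2,-0.2,-0.1,-4.5,10,-4.5,0.3],[0,0,0,0,12,-1,0.3],[0,0,0,0,10,-1,0.3],[0,0,0,0,5,0,0.3],[0,0,0,0,0,0,0.3]]'
python3 - <<'E'
from h import *
plan([.575,.2155,.0555],-4.5,step=35)
E
```

```text
time_s: 20.25
tcp_pos: [0.5744, 0.2173, 0.0665]
tool_rot: [-0.481, 0.479, -0.519, 0.52]
wrist_force: [0.1, -0.4, -4.6]
width: 0.552
p [0.5744 0.2173 0.0665] F [ 0.1187 -0.3935 -4.6029] w 0.552 t 20.25 rot [-0.2381 -0.0094 -0.0929] dist 0.011164454053798423 n 1 q [-0.849   0.6539  0.6051  1.8092 -0.489   0.8275 -0.0817]
[[-0.2, -0.0, -0.1, 1.8, 11.0, 0.7, 1]]
```

```bash
python3 -m handwheel '[[-0.2,0,-0.1,1.5,4,0,0.3],[0,0,0,0,3,0,0.3],[0,0,0,0,1.5,0,0.3]]' && python3 -m handwheel '[[0,0,0,0,1.5,0,0.3]]'
```

```text
time_s: 20.5
tcp_pos: [0.5749, 0.2159, 0.0579]
tool_rot: [-0.48, 0.48, -0.519, 0.52]
wrist_force: [-0.8, 0.9, -5.3]
width: 0.55
time_s: 20.58
tcp_pos: [0.5751, 0.2158, 0.0564]
tool_rot: [-0.48, 0.48, -0.519, 0.52]
wrist_force: [0.4, 0.2, -5.2]
width: 0.551
```

```bash
python3 -m handwheel '[[0,0,0,0,1.5,0,0.3]]'
```

```text
time_s: 20.67
tcp_pos: [0.5758, 0.2158, 0.0556]
tool_rot: [-0.481, 0.479, -0.519, 0.52]
wrist_force: [-2.9, -0.8, 14.1]
width: 0.551
```

Contact: 14 N on the floor. Releasing.

```bash
python3 -m handwheel '[[0,0,0,0,0,0,0.3],[0,0,0,0,0,0,0.6],[0,0,0,0,0,0,0.75],[0,0,0,0,0,0,0.75],[0,0,0,0,0,0,0.75]]'
python3 - <<'E'
from h import *
shot('wrist','w13')
plan([.575,.2158,.25],-4.5,step=30)
E
```

```text
time_s: 21.08
tcp_pos: [0.5784, 0.2162, 0.058]
tool_rot: [-0.483, 0.477, -0.518, 0.521]
wrist_force: [-0.3, 0.2, 0.3]
width: 0.745
p [0.5784 0.2162 0.058 ] F [-0.0146  1.0941  0.3789] w 0.75 t 21.13 rot [-0.4451 -0.0376 -0.1981] dist 0.19200284323836084 n 7 q [-0.8377  0.667   0.5961  1.8093 -0.4995  0.8109 -0.0708]
[[-0.1, -0.0, -0.0, 0.0, -27.4, -0.3, 1], [-0.1, -0.0, -0.0, 0.0, -27.4, -0.3, 1], [-0.1, -0.0, -0.0, 0.0, -27.4, -0.3, 1], [-0.1, -0.0, -0.0, 0.0, -27.4, -0.4, 1], [-0.1, -0.0, -0.0, 0.1, -27.4, -0.4, 1], [-0.1, -0.0, -0.0, 0.1, -27.4, -0.4, 1], [-0.1, -0.0, -0.0, 0.1, -27.4, -0.5, 1]]
```

View pics/w13.png

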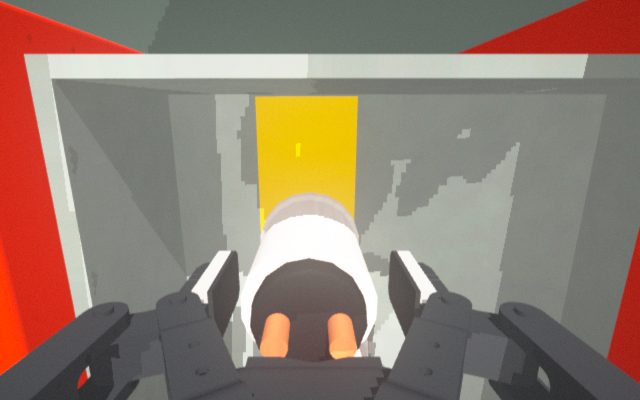

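B stands on the stripe at (310,290) with its pads clear. I'll go up and then back off to the right to look.

```bash
python3 -m handwheel '[[0,0,0,0,-12,-1,0.75],[0,0,0,0,-25,0,0.75],[0,0,0,0,-30,0,0.75],[0,0,0,0,-35,0,0.75],[0,0,0,0,-35,0,0.75]]' && python3 -m handwheel '[[0,0,0,0,-35,0,0.75],[0,0,0,25,-25,-10,0.75],[0,0,0,35,-10,-20,0.75],[0,0,0,35,0,-20,0.75],[0,0,0,35,0,-20,0.75]]' && python3 -m handwheel '[[0,0,0,35,0,-10,0.75],[0,0,0,35,0,0,0.75],[0,0,0,20,0,0,0.75],[0,0,0,0,0,0,0.75]]'
python3 - <<'E'
from h import *
im,W=shot('wrist','w14');shot('scene','s14');shot('side','d14')
s,p,m=st();print(p,s['time_s'])
h=cv2.cvtColor(im,cv2.COLOR_BGR2HSV)
q=W.reshape(-1,3);q=q[np.isfinite(q).all(1)]
for n,x0 in(('C',(.577,.151)),('A',(.569,.087)),('B',(.576,.216))):
    k=(np.hypot(q[:,0]-x0[0],q[:,1]-x0[1])<.034);c=q[k&(q[:,2]>.098)&(q[:,2]<.109)];print(n,len(c),c.mean(0) if len(c) else '')
y=(h[...,0]>22)&(h[...,0]<34)&(h[...,1]>150)&(h[...,2]>100)&(abs(W[...,2]-.022)<.01);y[:,450:]=0
p=W[y];r=cv2.minAreaRect(p[:,:2].astype(np.float32));print(r,cv2.boxPoints(r),p[:,2].mean())
E
```

```text
time_s: 21.55
tcp_pos: [0.5714, 0.2143, 0.1953]
tool_rot: [0.477, -0.482, 0.52, -0.52]
wrist_force: [1.5, 0.7, -0.1]
width: 0.757
time_s: 21.97
tcp_pos: [0.496, 0.0939, 0.28]
tool_rot: [-0.486, 0.479, -0.515, 0.52]
wrist_force: [0.6, -0.7, 0.1]
width: 0.754
time_s: 22.3
tcp_pos: [0.4729, -0.007, 0.2837]
tool_rot: [-0.486, 0.474, -0.518, 0.52]
wrist_force: [0.1, 0.5, 0.3]
width: 0.748
[ 0.4741 -0.0017  0.2831] 22.45
C 563 [0.5778 0.1383 0.1025]
A 1414 [0.5707 0.0871 0.1027]
B 0 
((0.5508400797843933, -0.014827251434326172), (0.3643200695514679, 0.05777738243341446), 81.87120056152344) [[ 0.4965 -0.1911]
 [ 0.5537 -0.1992]
 [ 0.6052  0.1614]
 [ 0.548   0.1696]] 0.02318343434574372
```

View pics/w14.png

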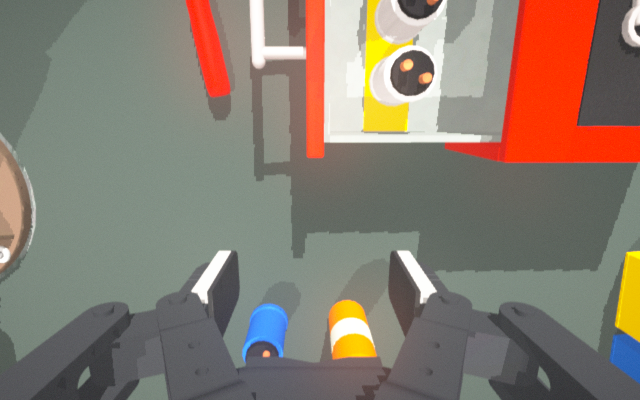

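View pics/s14.png

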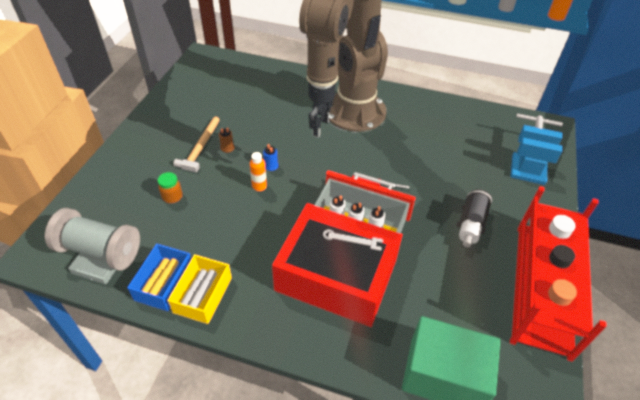

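View pics/d14.png

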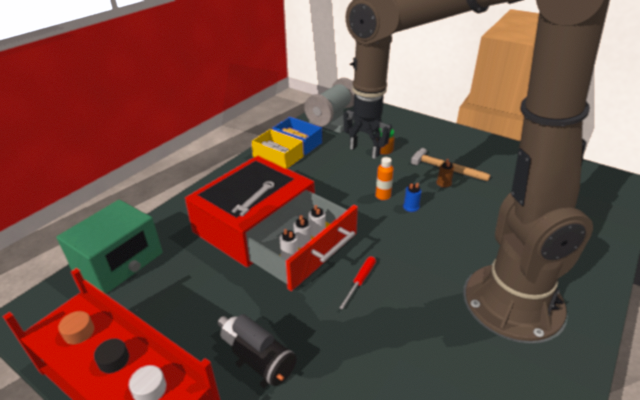

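The scene and side pictures show three solenoids in one row at (338,203), (358,210) and (377,217). I'll look once more from above with the wrist camera, to measure row and drawer.

```bash
python3 -m handwheel '[[0,0,0,-30,-20,5,0.75],[0,0,0,-32,-20,5,0.75],[0,0,0,-20,-20,5,0.75],[0,0,0,0,-15,0,0.75],[0,0,0,0,0,0,0.75]]' && python3 -m handwheel '[[0,0,0,0,0,0,0.75],[0,0,0,0,0,0,0.75]]'
python3 - <<'E'
from h import *
im,W=shot('wrist','w15')
q=W.reshape(-1,3);q=q[np.isfinite(q).all(1)];Q={}
for n,x0 in(('A',(.569,.087)),('C',(.577,.151)),('B',(.576,.216))):
    x=np.array(x0)
    for _ in range(3):
        k=(np.hypot(q[:,0]-x[0],q[:,1]-x[1])<.021);c=q[k&(q[:,2]>.098)&(q[:,2]<.108)];x=c[:,:2].mean(0)
    k=(np.hypot(q[:,0]-x[0],q[:,1]-x[1])<.034);a=q[k&(q[:,2]>.035)&(q[:,2]<.09)]
    Q[n]=x;print(n,len(c),c.mean(0),'side fit',len(a),cyl(a,.024,x),'lower',cyl(a[a[:,2]<.06],.024,x) if (a[:,2]<.06).sum()>20 else '', 'upper',cyl(a[a[:,2]>.06],.024,x))
print(np.linalg.norm(Q['A']-Q['C']),np.linalg.norm(Q['B']-Q['C']))
h=cv2.cvtColor(im,cv2.COLOR_BGR2HSV)
y=(h[...,0]>22)&(h[...,0]<34)&(h[...,1]>150)&(h[...,2]>80)&(abs(W[...,2]-.022)<.008)&(abs(W[...,0]-.57)<.05)&(W[...,1]>.02);p=W[y]
r=cv2.minAreaRect(p[:,:2].astype(np.float32));print(r,p[:,2].mean())
c=np.array(r[0]);ex=np.array([.9969,-.0785]);ey=np.array([.0785,.9969])
for n in Q:print(n,'row frame',(Q[n]-c)@ex,(Q[n]-c)@ey)
b=(abs(W[...,2]-.102)<.004)&(W[...,0]<.47)&(W[...,0]>.42)&(W[...,1]>.09)&(W[...,1]<.26);p=W[b];print('bar',len(p),cv2.fitLine(p[:,:2].astype(np.float32),cv2.DIST_HUBER,0,.01,.01).ravel(),p[:,1].min(),p[:,1].max())
E
```

```text
time_s: 22.87
tcp_pos: [0.4935, 0.0898, 0.3613]
tool_rot: [-0.488, 0.479, -0.516, 0.516]
wrist_force: [0.2, 0.0, -0.1]
width: 0.75
time_s: 23.03
tcp_pos: [0.4935, 0.0935, 0.3609]
tool_rot: [-0.489, 0.481, -0.514, 0.515]
wrist_force: [0.6, -0.3, -0.5]
width: 0.749
A 751 [0.5712 0.0883 0.1027] side fit 260 [0.5723 0.0871] lower [0.5723 0.0871] upper [0.5723 0.0871]
C 850 [0.5791 0.1509 0.1027] side fit 201 [0.5804 0.1506] lower [0.5804 0.1506] upper [0.5804 0.1506]
B 961 [0.5768 0.2158 0.1026] side fit 290 [0.5781 0.2165] lower [0.5781 0.2165] upper [0.5781 0.2165]
0.06311927402584458 0.06492895153296259
((0.5723721385002136, 0.1618531048297882), (0.2551388144493103, 0.05018366873264313), 85.46730041503906) 0.02323729057504801
A row frame 0.004600618366913206 -0.07343370539805683
C row frame 0.007593996057151126 -0.010386339611767556
B row frame 0.0001823182109391921 0.05411728158069908
bar 1681 [0.0762 0.9971 0.4448 0.1736] 0.10296298875966506 0.24300773604008752
```

View pics/w15.png

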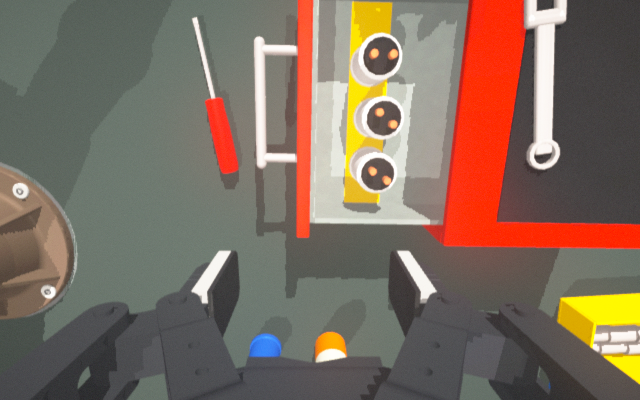

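The row is good: x of A +5, C +8, B 0 mm; spacings 63 and 65 mm. But stripe and handle lie about 3–4 mm further in than after the pull, so the setting-down has pushed the drawer slightly. I'll pull it back to its stop by the handle.

```bash
python3 -m handwheel '[[0,0,0,-25,20,-16,0.34],[0,0,0,-30,30,-16,0.34],[0,0,0,-20,30,-12,0.34],[0,0,0,0,30,0,0.34],[0,0,0,0,10,0,0.34]]'
python3 - <<'E'
from h import *
plan([.4447,.173,.16],-4.5,step=30)
E
```

```text
time_s: 23.5
tcp_pos: [0.454, 0.1718, 0.236]
tool_rot: [-0.488, 0.478, -0.515, 0.517]
wrist_force: [-1.3, -1.1, -0.1]
width: 0.341
p [0.454  0.1718 0.236 ] F [-1.2633 -1.0731 -0.0521] w 0.341 t 23.5 rot [-0.6778  0.698  -0.5295] dist 0.07654024288035748 n 3 q [-1.0794  0.2154  0.7395  1.9502 -0.1736  1.0232 -0.329 ]
[[-0.2, 0.2, -0.2, 0.0, 25.3, -3.4, 1], [-0.2, 0.2, -0.2, -0.0, 25.3, -3.3, 1], [-0.2, 0.2, -0.2, -0.1, 25.3, -3.2, 1]]
```

```bash
python3 -m handwheel '[[-0.6,0.7,-0.5,0,15,-9,0.34],[0,0,0,0,25,0,0.34],[0,0,0,0,20,0,0.34],[0,0,0,0,10,0,0.34],[0,0,0,0,0,0,0.34]]'
python3 - <<'E'
from h import *
plan([.4447,.173,.08],-4.5,step=30)
E
```

```text
time_s: 23.92
tcp_pos: [0.4387, 0.1694, 0.1564]
tool_rot: [0.475, -0.483, 0.52, -0.519]
wrist_force: [-1.0, 0.0, 0.6]
width: 0.344
p [0.4387 0.1694 0.1564] F [-1.0371  0.0181  0.6364] w 0.344 t 23.92 rot [ 0.4778 -0.1453  0.4162] dist 0.07668520346328832 n 3 q [-1.033   0.3178  0.6992  2.0656 -0.265   0.8578 -0.2622]
[[0.2, -0.0, 0.1, -1.5, 25.4, 2.1, 1], [0.2, -0.0, 0.1, -1.5, 25.4, 2.0, 1], [0.2, -0.0, 0.1, -1.4, 25.4, 2.0, 1]]
```

```bash
python3 -m handwheel '[[0.5,0,0.4,-3,12,6,0.34],[0,0,0,0,14,0,0.34],[0,0,0,0,8,0,0.34],[0,0,0,0,0,0,0.34]]'
python3 - <<'E'
from h import *
plan([.4447,.173,.08],-4.5,step=30)
shot('wrist','w16')
E
```

```text
time_s: 24.25
tcp_pos: [0.4441, 0.1699, 0.1208]
tool_rot: [-0.478, 0.479, -0.52, 0.521]
wrist_force: [-0.6, 0.3, -0.3]
width: 0.341
p [0.4441 0.1699 0.1208] F [-0.6371  0.2746 -0.3039] w 0.341 t 24.25 rot [ 0.0755 -0.3362  0.1207] dist 0.040913503867606706 n 2 q [-0.9869  0.3777  0.6621  2.0981 -0.3297  0.77   -0.2029]
[[0.0, -0.2, 0.1, -1.6, 20.4, 0.2, 1], [0.0, -0.2, 0.1, -1.6, 20.4, 0.2, 1]]
```

View pics/w16.png

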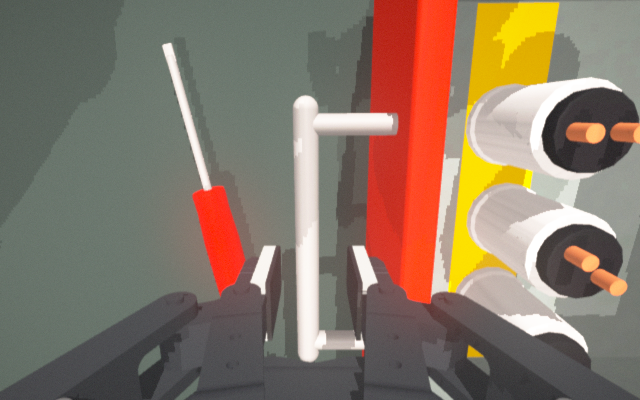

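The bar at (307,230) lies between the pads. Down, grip, and a gentle pull.

```bash
python3 -m handwheel '[[0,0,0,-1,14,-2,0.34],[0,0,0,0,14,-1,0.34],[0,0,0,0,8,0,0.34],[0,0,0,0,0,0,0.34]]' && python3 -m handwheel '[[0,0,0,0,0,0,0],[0,0,0,0,0,0,0],[0,0,0,0,0,0,0],[0,0,0,0,0,0,0]]' 30
```

```text
time_s: 24.63
tcp_pos: [0.4435, 0.1716, 0.0876]
tool_rot: [-0.479, 0.477, -0.52, 0.521]
wrist_force: [0.1, 0.5, -0.0]
width: 0.341
time_s: 24.97
tcp_pos: [0.4431, 0.1716, 0.0884]
tool_rot: [-0.479, 0.478, -0.52, 0.521]
wrist_force: [1.3, 1.5, -11.4]
width: 0.122
```

```bash
python3 -m handwheel '[[0,0,0,0,0,-2,0],[0,0,0,0,0,-3,0],[0,0,0,0,0,-3,0]]'; python3 -m handwheel '[[0,0,0,0,0,-3,0],[0,0,0,0,0,-3,0]]'
```

```text
time_s: 25.22
tcp_pos: [0.4377, 0.1721, 0.0886]
tool_rot: [-0.48, 0.476, -0.519, 0.523]
wrist_force: [21.4, -1.5, -36.5]
width: 0.123
time_s: 25.38
tcp_pos: [0.4378, 0.172, 0.0886]
tool_rot: [-0.483, 0.473, -0.516, 0.527]
wrist_force: [16.8, -0.6, -34.7]
width: 0.12
```

```bash
python3 -m handwheel '[[0,0,0,0,0,-4,0],[0,0,0,0,0,-4,0]]'
```

```text
time_s: 25.55
tcp_pos: [0.4379, 0.172, 0.0887]
tool_rot: [-0.486, 0.468, -0.512, 0.532]
wrist_force: [17.3, -2.9, -25.4]
width: 0.123
```

It is at the stop again: TCP x 0.4378 as before, force 17–21 N. I'll release while keeping a slight bias outward.

```bash
python3 -m handwheel '[[0,0,0,0,0,-2,0.2],[0,0,0,0,0,-1,0.4],[0,0,0,0,0,-1,0.4],[0,0,0,0,0,0,0.4]]'
python3 - <<'E'
from h import *
plan([.4447,.173,.22],-4.5,step=30)
shot('wrist','w17')
E
```

```text
time_s: 25.88
tcp_pos: [0.4358, 0.1728, 0.0904]
tool_rot: [-0.488, 0.466, -0.511, 0.533]
wrist_force: [-0.3, 0.1, -0.5]
width: 0.397
p [0.4358 0.1728 0.0904] F [-0.3017  0.0878 -0.5356] w 0.397 t 25.88 rot [-2.474  -0.6759 -0.1359] dist 0.1298639036817631 n 5 q [-0.9996  0.3987  0.6388  2.1761 -0.3702  0.6322 -0.1953]
[[-0.5, -0.1, -0.0, -0.3, -25.8, 2.9, 1], [-0.5, -0.1, -0.0, -0.3, -25.8, 2.7, 1], [-0.5, -0.1, -0.0, -0.2, -25.9, 2.4, 1], [-0.5, -0.1, -0.0, -0.2, -25.9, 2.2, 1], [-0.5, -0.1, -0.0, -0.2, -25.9, 2.0, 1]]
```

View pics/w17.png

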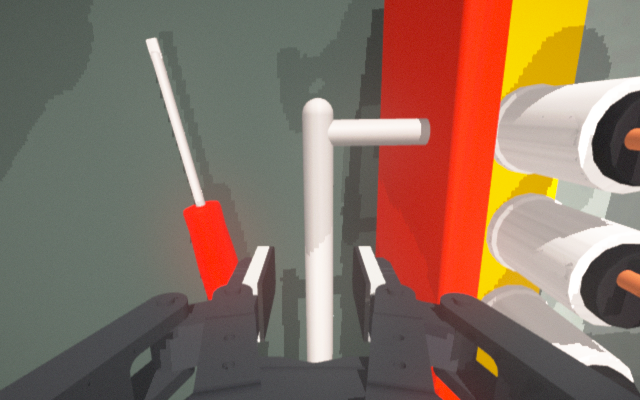

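The bar at (318,220) is free between the pads, so straight up.

```bash
python3 -m handwheel '[[0,0,0,0,-18,1,0.4],[-0.5,0,0,0,-26,1,0.4],[-0.5,0,0,0,-30,1,0.4],[-0.5,0,0,0,-35,1,0.4],[-0.5,0,0,0,-35,0,0.4]]' && python3 -m handwheel '[[0,0,0,20,-30,10,0.4],[0,0,0,30,-30,15,0.4],[0,0,0,30,-20,15,0.4],[0,0,0,0,0,0,0.4],[0,0,0,0,0,0,0.4]]' && python3 -m handwheel '[[0,0,0,0,0,0,0.4],[0,0,0,0,0,0,0.4]]'
python3 - <<'E'
from h import *
im,W=shot('wrist','w18')
s,p,m=st();print(p,s['time_s'],np.array(s['wrist_force']))
q=W.reshape(-1,3);q=q[np.isfinite(q).all(1)];Q={}
for n,x0 in(('A',(.567,.087)),('C',(.574,.151)),('B',(.572,.216))):
    x=np.array(x0)
    for _ in range(4):
        k=(np.hypot(q[:,0]-x[0],q[:,1]-x[1])<.021);c=q[k&(q[:,2]>.098)&(q[:,2]<.108)];x=c[:,:2].mean(0)
    Q[n]=x;print(n,len(c),c.mean(0))
print(np.linalg.norm(Q['A']-Q['C']),np.linalg.norm(Q['B']-Q['C']))
h=cv2.cvtColor(im,cv2.COLOR_BGR2HSV)
y=(h[...,0]>22)&(h[...,0]<34)&(h[...,1]>150)&(h[...,2]>80)&(abs(W[...,2]-.022)<.008)&(abs(W[...,0]-.57)<.05)&(W[...,1]>.02);p=W[y]
r=cv2.minAreaRect(p[:,:2].astype(np.float32));print(r,p[:,2].mean())
c=np.array(r[0]);ex=np.array([.9969,-.0785]);ey=np.array([.0785,.9969])
for n in Q:print(n,'row frame',(Q[n]-c)@ex,(Q[n]-c)@ey)
b=(abs(W[...,2]-.102)<.004)&(W[...,0]<.47)&(W[...,0]>.42)&(W[...,1]>.09)&(W[...,1]<.26);p=W[b];print('bar',len(p),cv2.fitLine(p[:,:2].astype(np.float32),cv2.DIST_HUBER,0,.01,.01).ravel())
shot('side','d18')
a=cloud('scene',np.load('pics/s14.npy'));b0=cloud('scene',np.load('pics/scene0.npy'))
E
```

```text
time_s: 26.35
tcp_pos: [0.4301, 0.17, 0.2347]
tool_rot: [-0.474, 0.48, -0.522, 0.523]
wrist_force: [0.8, 1.8, 0.3]
width: 0.399
time_s: 26.77
tcp_pos: [0.4654, 0.0862, 0.3257]
tool_rot: [-0.479, 0.476, -0.521, 0.522]
wrist_force: [-0.7, 1.0, -0.5]
width: 0.398
time_s: 26.93
tcp_pos: [0.4652, 0.0857, 0.3257]
tool_rot: [-0.479, 0.475, -0.522, 0.522]
wrist_force: [0.2, 0.4, -0.4]
width: 0.397
[0.465  0.0858 0.3255] 26.9833 [-0.3564  0.5582 -0.151 ]
A 914 [0.5677 0.0886 0.1027]
C 1039 [0.5757 0.1509 0.1027]
B 1206 [0.5734 0.2159 0.1026]
0.06285036969112834 0.06498015800608986
((0.5683065056800842, 0.15154916048049927), (0.23434683680534363, 0.05011407285928726), 85.482666015625) 0.0232468221983521
A row frame 0.004347913067262468 -0.06281111546062434
C row frame 0.007418306530018396 -3.667403307721375e-05
B row frame 1.3553890023556898e-05 0.06451928428148734
bar 2123 [0.0451 0.999  0.4418 0.1916]
```

View pics/w18.png

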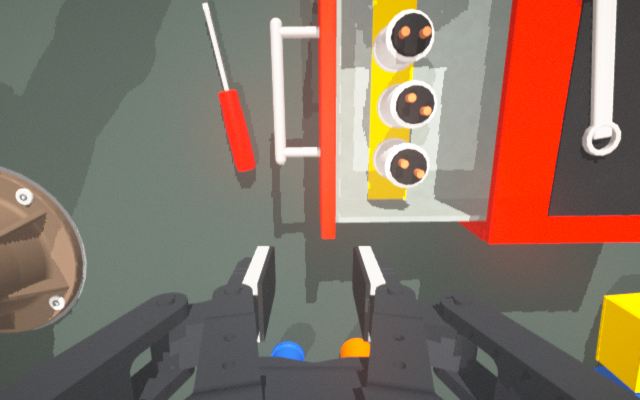

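View pics/d18.png

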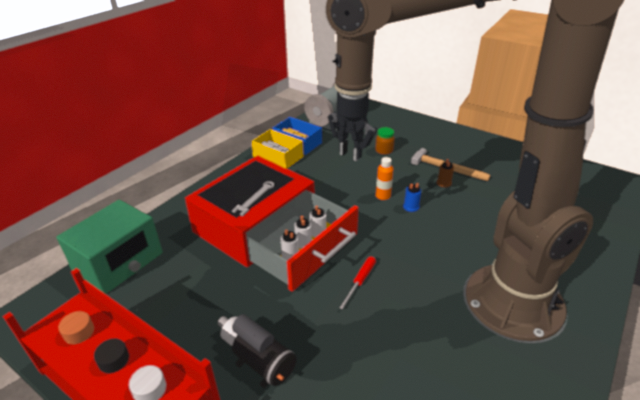

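The stripe is back where it was after the first pull (x = 0.568 at y = 0.15), all three stand upright in one row, and the gripper touches nothing. Handing in.

```bash
python3 -c "
from plant import *
print(hand_in())"
```

```text
the job is handed in; nothing more can be done
None
```

The job is handed in at about 27 s of the 72 s. The drawer is out at its stop, and all three solenoids stand upright in one row on the yellow stripe. I placed one bench solenoid on each side of the one already in the drawer. `hand_in` gave no verdict, so everything below is my own measurement.

- **Drawer:** setting the solenoids down had pushed it back in by about 3–4 mm. I pulled it out again; the tool reached the same position as in the first pull, with 17–21 N of resistance. After release, the stripe measured where it was before I placed anything. I did not measure the drawer's travel as an exact number. Measured by the handle before that second pull, it came to about 148 mm instead of 155 mm, with errors of a few millimetres.
- **Row:** the two from the bench are about 4 mm and 0 mm off the stripe's centre line, and the one already there is about 7 mm off. Neighbours are 63 and 65 mm apart, axis to axis.
- **Set-down force:** the highest floor reading I saw was 27 N at the wrist (about 31 N with the solenoid's weight) for the first solenoid and 14 N for the second. These are readings at the end of moves, so brief peaks could have been higher.
- **Other objects:** none of them looks moved in the last pictures, but I did not measure their positions. The gripper is clear of everything.

One check disagreed: the last fit of the handle's direction was about 2° off the earlier ones. I relied on the stripe measurement instead.

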